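# Closing time: nest the counter trays and put the key paddles away in them

### The arm

A 6-joint arm with a two-finger parallel gripper is mounted at the origin on a cart in front of the work surface, level with it; the furniture and walls round the work are solid. World frame = base frame: x ahead of the robot, y to its left, z up, the work surface at z = 0. Lengths are in mm, angles in rad, forces in N, time in s.
With the tool pointing down it reaches from about 275 to 850 mm from the base axis. Payload 19 kg.
Tool frame: the origin (TCP) lies at the very end of the fingers, on their centre line; the grasp point (between the pads) lies 19 mm behind it; z points along the fingers, y is the line along which they close (so a half turn about z gives the same grasp; the last joint's range is limited). The gripper opens to 85 mm and grips with 20 to 120 N. Pads are 22 mm wide; open, the fingers measure 114 mm over their backs; the gripper's body (76 mm by 85 mm) begins 54 mm behind the grasp point. The pads swing forward as they close: fully open they stand 13 mm farther back than shut.
Start: joints at [-1.458, 0.15, 1.437, -0, 1.554, -0.134], TCP at [140.449, -557.552, 231.267] pointing down, gripper open.
Joint ranges: [-2.8, 2.8], [-0.68, 2.1], [0.12, 2.68], [-1.39, 4.53], [0.16, 2.79], [-2.81, 2.81]. Speed limits (rad/s): [1.89, 1.89, 2.22, 3.01, 3.01, 3.01].

### API

Orientations are given as a 3x3 rotation matrix whose columns are the frame's x, y, z axes.
In Python, from bench import state, capture, get_calibration, close_job gives the robot as it stands.
- The arm moves only by the tool servo_tool, never from a script. Its argument "targets" is a list that holds one entry, the list of rows, each a list of 6 numbers: the shift along the tool's x, y, z in mm, then the turn, a rotation vector about the tool's x, y, z in units of 5 degrees (1.0 is 5 degrees). A call has exactly 10 rows; each row is the pose to reach, as a shift and turn from the pose commanded when the call began, along the tool's axes at that moment; what a row does not reach only later rows make up. A row lasts 1/10 s, in which the tool goes at most 50 mm and 8.59 degrees, less where a joint would pass 70% of its speed; a pose out of reach is approached as far as the arm can. A call with a gripper value outside its range is refused whole. "grip" is the finger opening in mm, from 0 to 85.4, set as the call begins (left out, the last holds). The fingers move at their own pace and stop on an object; the grip force is fixed at half the most. Time passes only in rows, so rows that repeat a pose let the fingers close, or fill a call up. It gives the time, the measured TCP pose, the force, the opening and the grip force at its end, in the units of the state.
- state(): the state, without advancing time (a new reading comes with each control period).
- capture(name): name is "scene" or "side" or "wrist"; returns the picture (420x560x3 uint8, red, green, blue); there is no depth.
- get_calibration(name): a dict with "mtx" (3x3 intrinsics, pixels), "R" (3x3) and "t" (3): a world point X has camera coordinates R X + t. Camera axes: x right, y down, z forward; pixel columns grow to the right and rows downward; lengths in mm; the calibration is good to about 2 mm. A picture is of the moment at which its call begins: read the wrist's pose just before it. get_calibration takes no time and is no camera call; for the wrist camera it gives the pose at the moment of the call.
- close_job(): hands the job in; it is judged then, once.
The state is a dict: "time": time; "qpos": joint angles; "qvel": joint speeds; "tau": joint torques, N m; "position": TCP position; "orientation": TCP orientation; "force": force on the tool from outside, world axes, zero at the start; "wrist_torque": the same for the moment, N m; "grip_width": opening from 0.0 (shut) to 1.0 (fully open); "finger_force": force on a finger pad.
Only numpy, scipy, OpenCV 4.12 (cv2) and the standard library are available. Lean on these libraries where they do the work, as an engineer would, in place of code of your own. Each camera call takes 0.05 s, during which the arm holds its last target. There are 200 camera calls.

### The job

It is closing time at the counter: nest the open grey trays into one another, largest first, each sitting flat on the floor of the next larger tray that is there, with the largest tray of all left standing on the counter. Then lift every key paddle off its hook on the wooden rack and put it inside the innermost tray. Leave the label roll, the ink pad tin and the packing tape where they are.

Things in the scene. Friction and masses are not known exactly. Their poses are not given: they have to be found in the camera images.
- tray_a: grey open tray, 136 x 164 mm outside (x by y), 45 mm high, walls and floor 4 mm. Origin: centre of underside, z up. The largest of the nesting trays, about 0.35 kg; it has no tab and is always there.
- tray_b: grey open tray, 116 x 144 mm outside (x by y), 45 mm high, walls and floor 4 mm. Origin: centre of underside, z up. Upright grip tab (8 mm thick in x, 32 mm wide) on its -x wall: centre x = -58, y = -42 mm, from the rim (z = 45) up to z = 79 mm. Fits the next larger tray with 6 mm to spare a side, either way round, and then stands 4 mm higher. Second largest, about 0.16 kg. May be absent.
- tray_c: grey open tray, 96 x 124 mm outside (x by y), 45 mm high, walls and floor 4 mm. Origin: centre of underside, z up. Upright grip tab (8 mm thick in x, 32 mm wide) on its -x wall: centre x = -48, y = 0 mm, from the rim (z = 45) up to z = 79 mm. Fits the next larger tray with 6 mm to spare a side, either way round, and then stands 4 mm higher. Third, about 0.13 kg. May be absent.
- tray_d: grey open tray, 76 x 104 mm outside (x by y), 45 mm high, walls and floor 4 mm. Origin: centre of underside, z up. Upright grip tab (8 mm thick in x, 32 mm wide) on its -x wall: centre x = -38, y = 34 mm, from the rim (z = 45) up to z = 79 mm. Fits the next larger tray with 6 mm to spare a side, either way round, and then stands 4 mm higher. Smallest, about 0.10 kg. May be absent.
- paddle_0: wooden key paddle: board 12 (x) x 44 (y) x 78 mm (z), about 50 g; origin at the middle of its lower edge, z to its upper end. A slot through it along x, 18 mm wide, runs from z = 40 to 70 mm under an 8 mm top bar, by which it hangs upright on a rack hook at the start, axes parallel to the rack's. May be absent.
- paddle_0_mid (a point): centre of paddle_0's board, 39 mm above its lower edge
- paddle_1: wooden key paddle: board 12 (x) x 44 (y) x 78 mm (z), about 50 g; origin at the middle of its lower edge, z to its upper end. A slot through it along x, 18 mm wide, runs from z = 40 to 70 mm under an 8 mm top bar, by which it hangs upright on a rack hook at the start, axes parallel to the rack's. May be absent.
- paddle_1_mid (a point): centre of paddle_1's board, 39 mm above its lower edge
- paddle_2: wooden key paddle: board 12 (x) x 44 (y) x 78 mm (z), about 50 g; origin at the middle of its lower edge, z to its upper end. A slot through it along x, 18 mm wide, runs from z = 40 to 70 mm under an 8 mm top bar, by which it hangs upright on a rack hook at the start, axes parallel to the rack's. May be absent.
- paddle_2_mid (a point): centre of paddle_2's board, 39 mm above its lower edge
- rack: fixed key rack; origin on the counter under its middle hook. Board face at x = 38 mm, top at z = 150. Hooks at y = 80, 0, -80 mm: 6 mm wire, level along -x at z = 130 to x = -16, then turned up, tip top z = 143, x = -25. Paddles hang near x = 0, lower edge at z = 63 mm; to free one, raise it 14 to 20 mm (the slot allows 24), then draw it 40 mm or more to the rack's -x.
- labels: roll of labels, 62 mm across, 41 mm high, a bystander; origin at the centre of its underside
- pad_tin: closed red ink pad tin, 71 x 112 x 19 mm, a bystander; origin at the centre of its underside
- tape_roll: roll of packing tape, 96 mm across, 48 mm high, a bystander; origin at the centre of its underside

How it is judged (in metres and radians):
On the way, in this order (a step that is already met when the one before it is completed fails the run):
1. the second largest tray (tray_b) sits flat inside the largest (horizontal distance between tray_b and tray_a below 0.012 m and z of tray_b in the frame of tray_a between 0.001 and 0.008 m and angle between tray_b's own z axis and vertical below 0.07 rad), for 0.2 s.
2. then tray_c sits flat inside the next larger tray that is there (horizontal distance between tray_c and tray_b below 0.012 m and z of tray_c in the frame of tray_b between 0.001 and 0.008 m and angle between each of tray_c, tray_c's own z axis and vertical below 0.07 rad and horizontal distance between tray_c and tray_a below 0.026 m and z of tray_c in the frame of tray_a between 0.001 and 0.012 m), for 0.2 s.
3. then tray_d sits flat inside the next larger tray that is there (horizontal distance between tray_d and tray_c below 0.012 m and z of tray_d in the frame of tray_c between 0.001 and 0.008 m and angle between each of tray_d, tray_d's own z axis and vertical below 0.07 rad and horizontal distance between tray_d and tray_b below 0.026 m and z of tray_d in the frame of tray_b between 0.001 and 0.012 m), for 0.2 s.
4. then every paddle is inside the innermost tray (x of paddle_0_mid in the frame of tray_b between -0.056 and 0.056 m and y of paddle_0_mid in the frame of tray_b between -0.07 and 0.07 m and z of paddle_0_mid in the frame of tray_b between 0.004 and 0.074 m and x of paddle_0_mid in the frame of tray_c between -0.046 and 0.046 m and y of paddle_0_mid in the frame of tray_c between -0.06 and 0.06 m and z of paddle_0_mid in the frame of tray_c between 0.004 and 0.07 m and x of paddle_0_mid in the frame of tray_d between -0.036 and 0.036 m and y of paddle_0_mid in the frame of tray_d between -0.05 and 0.05 m and z of paddle_0_mid in the frame of tray_d between 0.004 and 0.066 m and linear speed of each of paddle_0, paddle_1, paddle_2 below 0.03 m/s and x of paddle_1_mid in the frame of tray_b between -0.056 and 0.056 m and y of paddle_1_mid in the frame of tray_b between -0.07 and 0.07 m and z of paddle_1_mid in the frame of tray_b between 0.004 and 0.074 m and x of paddle_1_mid in the frame of tray_c between -0.046 and 0.046 m and y of paddle_1_mid in the frame of tray_c between -0.06 and 0.06 m and z of paddle_1_mid in the frame of tray_c between 0.004 and 0.07 m and x of paddle_1_mid in the frame of tray_d between -0.036 and 0.036 m and y of paddle_1_mid in the frame of tray_d between -0.05 and 0.05 m and z of paddle_1_mid in the frame of tray_d between 0.004 and 0.066 m and x of paddle_2_mid in the frame of tray_b between -0.056 and 0.056 m and y of paddle_2_mid in the frame of tray_b between -0.07 and 0.07 m and z of paddle_2_mid in the frame of tray_b between 0.004 and 0.074 m and x of paddle_2_mid in the frame of tray_c between -0.046 and 0.046 m and y of paddle_2_mid in the frame of tray_c between -0.06 and 0.06 m and z of paddle_2_mid in the frame of tray_c between 0.004 and 0.07 m and x of paddle_2_mid in the frame of tray_d between -0.036 and 0.036 m and y of paddle_2_mid in the frame of tray_d between -0.05 and 0.05 m and z of paddle_2_mid in the frame of tray_d between 0.004 and 0.066 m), for 0.2 s.
At the end, for the whole second after the job is handed in: Each tray there sits in the next larger (centres within 12 mm, 26 mm past a missing size; within 4 mm of resting on its floor; tilt under 0.07 rad), the largest flat on the counter; each paddle's middle is inside the innermost tray, at most 66 mm above its underside; all at rest (all of step 1 and all of step 2 and all of step 3 and all of step 4 and linear speed of each of tray_b, tray_c, tray_d below 0.02 m/s and angle between tray_a's own z axis and vertical below 0.05 rad and height (world z) of tray_a between -0.005 and 0.005 m); the robot touches nothing.
It fails at once if the bystander labels is shoved more than 60 mm (distance of labels from where it was at the start of the episode above 0.06 m).
It fails at once if the bystander pad_tin is shoved more than 60 mm (distance of pad_tin from where it was at the start of the episode above 0.06 m).
It fails at once if the bystander tape_roll is shoved more than 60 mm (distance of tape_roll from where it was at the start of the episode above 0.06 m).
Of tray_b, tray_c, tray_d only 2 to 3 are there at a start; the rules pass over those that are not, and their reading is None.
At some moment in a run one of tray_a, tray_b, tray_c, tray_d may be knocked a few centimetres aside while the robot is not near it.
Once in a run the grip may slacken for a moment while it holds something.
It also fails if it takes over 208 s, if anything falls off the work surface, if the arm or the gripper's body presses on something with over 40 N, if the wrist force passes 120 N, or if a joint passes its speed limit or range.

## Working session

There is one attempt and no reset: what is moved stays moved. The work goes in short steps, Python scripts to look and compute and a tool call to move; the robot and the scene stay as the last step left them, time stands still between calls to the robot, and variables do not carry over. Pictures are saved under pics/ and viewed, at most 14 in all, crops included, and the job is handed in when it is done.

Besides the shell and the picture viewer there is one more tool, called after "Call:" as name([rows], argument=value, ...), one row to a line, values as JSON. servo_tool: Moves the arm, as the interface text tells. Its arguments: {"type":"object","properties":{"targets":{"type":"array","items":{"type":"array","items":{"type":"array","items":{"type":"number"}}}},"grip":{"type":"number"}},"required":["targets"]}

```bash
ls; mkdir -p pics; python3 - <<'E'
from bench import *
import cv2,numpy as np
s=state();print(s)
for n in ("scene","side","wrist"):
    c=get_calibration(n);print(n,np.round(c["mtx"],1).tolist(),np.round(c["R"],4).tolist(),np.round(c["t"],1).tolist())
    cv2.imwrite(f"pics/{n}0.png",capture(n)[:,:,::-1])
E
```

```text
pics
{'time': 0.0, 'qpos': array([-1.45803229e+00,  1.50960876e-01,  1.43802757e+00, -2.93402551e-05,
        1.55377184e+00, -1.34019086e-01]), 'qvel': array([-2.38294768e-05,  6.04637290e-04,  4.71701608e-04,  1.38173252e-04,
       -1.12357796e-03,  6.69469054e-04]), 'tau': array([ 3.43191159e-04, -7.13053107e+01, -5.70858657e+01, -8.37614402e-05,
        8.91140458e-03,  6.61288965e-06]), 'position': array([ 140.39792123, -557.34798011,  230.69148632]), 'orientation': array([[ 9.69703160e-01,  2.44286218e-01, -1.60536903e-04],
       [ 2.44286238e-01, -9.69702478e-01,  1.15690797e-03],
       [ 1.26943641e-04, -1.16107427e-03, -9.99999318e-01]]), 'force': array([ 0.25960174, -0.45401851,  0.46578083]), 'wrist_torque': array([-0.06762596, -0.01620944,  0.00712107]), 'finger_force': 0.0, 'grip_width': 0.999709709083748}
scene [[441.1, 0.0, 279.4], [0.0, 441.1, 209.8], [0.0, 0.0, 1.0]] [[0.4773, -0.8787, 0.0097], [-0.4014, -0.2278, -0.8871], [0.7817, 0.4196, -0.4615]] [-231.7, 270.1, 589.0]
side [[406.8, 0.0, 279.8], [0.0, 406.8, 217.4], [0.0, 0.0, 1.0]] [[-0.9472, -0.3205, -0.0124], [-0.187, 0.5833, -0.7905], [0.2606, -0.7464, -0.6124]] [480.8, 169.9, 868.4]
wrist [[343.6, 0.0, 275.0], [0.0, 343.6, 213.6], [0.0, 0.0, 1.0]] [[0.2432, -0.97, -0.0015], [-0.9348, -0.2348, 0.2665], [-0.2588, -0.0634, -0.9638]] [-574.6, -34.3, 378.3]
```

View pics/scene0.png

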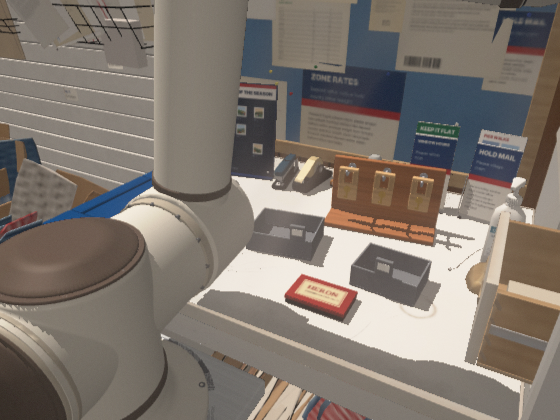

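View pics/side0.png

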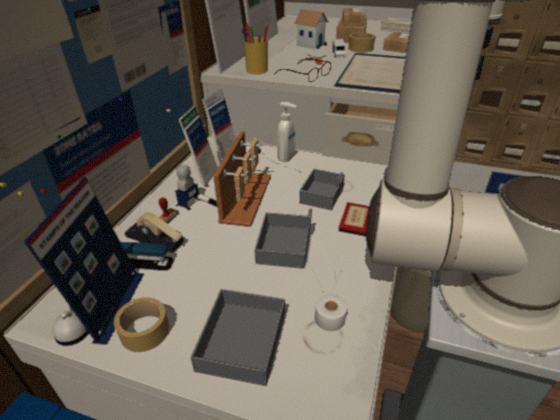

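Scene and side views show the rack with 3 paddles, a large tray (side 240,335), a mid tray (285,240), a small tray (322,190), tin, labels and tape. I'll enlarge the side view.

```bash
python3 - <<'E'
import cv2
a=cv2.imread("pics/side0.png")
b=a[130:390,190:390]
cv2.imwrite("pics/c1.png",cv2.resize(a[130:280,210:410],None,fx=4,fy=4,interpolation=cv2.INTER_CUBIC))
cv2.imwrite("pics/c2.png",cv2.resize(a[230:390,180:380],None,fx=3.7,fy=3.7,interpolation=cv2.INTER_CUBIC))
E
```

```text
(no output)
```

View pics/c1.png

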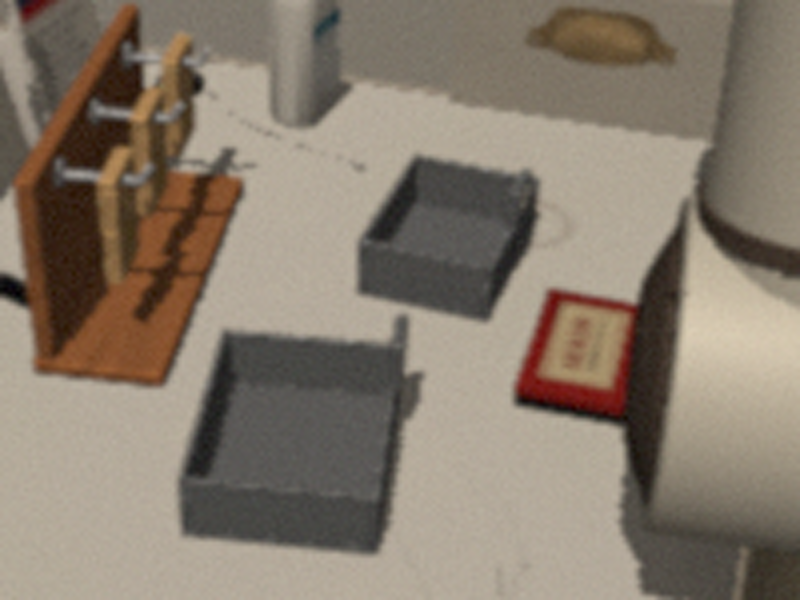

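View pics/c2.png

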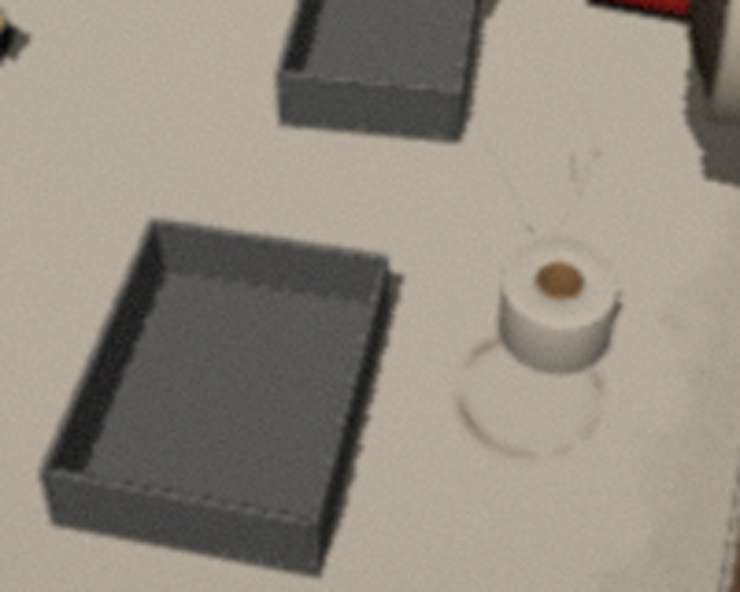

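Side picture rim corners (crop px): mid tray (225,332),(403,347),(383,490),(183,482) with its tab at the far right; small tray (417,157),(537,180),(496,268),(362,240), tab far right; large tray (152,222),(388,258),(325,520),(45,472) in the second crop.

```bash
cat > h.py <<'E'
import numpy as np,cv2
from bench import *
def plane(cal,px,z):
    px=np.asarray(px,float).reshape(-1,2)
    K,R,t=map(np.asarray,(cal["mtx"],cal["R"],cal["t"]))
    d=np.c_[px,np.ones(len(px))]@np.linalg.inv(K).T@R
    c=-R.T@t
    return c+d*((z-c[2])/d[:,2])[:,None]
def proj(cal,X):
    K,R,t=map(np.asarray,(cal["mtx"],cal["R"],cal["t"]))
    p=(np.asarray(X,float).reshape(-1,3)@R.T+t)@K.T
    return p[:,:2]/p[:,2:]
def rect(P):
    # corners in ring order: centre, edge lengths, directions (deg)
    P=P[:,:2];e=np.roll(P,-1,0)-P
    return P.mean(0).round(1),np.linalg.norm(e,axis=1).round(1),np.degrees(np.arctan2(e[:,1],e[:,0])).round(1)
def snap(n,f):
    c=get_calibration(n);im=capture(n)[:,:,::-1];cv2.imwrite("pics/"+f,im);return c,im
def where():
    s=state();R=s["orientation"]
    print("t",round(s["time"],2),"tcp",s["position"].round(1),"yaw(x axis)",np.degrees(np.arctan2(R[1,0],R[0,0])).round(2),"z",R[:,2].round(3),"F",s["force"].round(1),"w",round(s["grip_width"]*85.4,1),"q",s["qpos"].round(2));return s
def rel(pos,yaw):
    # shift/turn needed in tool axes to bring TCP to pos, tool x axis at yaw deg, pointing down
    from scipy.spatial.transform import Rotation as Ro
    s=state();R=s["orientation"];a=np.radians(yaw);c,q=np.cos(a),np.sin(a)
    T=np.array([[c,q,0],[q,-c,0],[0,0,-1]])
    print("shift",(R.T@(np.array(pos)-s["position"])).round(1),"turn",(np.degrees(Ro.from_matrix(R.T@T).as_rotvec())/5).round(2))
E
python3 - <<'E'
from h import *
c=get_calibration("side")
o1=lambda p:np.array(p)/4+[210,130]
o2=lambda p:np.array(p)/3.7+[180,230]
for P in (o1([(225,332),(403,347),(383,490),(183,482)]),o1([(417,157),(537,180),(496,268),(362,240)]),o2([(152,222),(388,258),(325,520),(45,472)])):
    W=plane(c,P,45);print(W[:,:2].round(1).tolist(),*rect(W))
print("tabM z79",plane(c,o1([400,318]),79).round(),"tabS",plane(c,o1([527,172]),79).round())
print("rackbase",plane(c,o1([(163,382),(242,182),(40,370)]),0).round())
print("racktop",plane(c,o1([(22,183),(132,8)]),150).round())
print("paddle tops z141",plane(c,o1([(118,150),(150,90),(182,38)]),141).round())
print("labels top",plane(c,o2([560,278]),41).round(),"tin",plane(c,o1([(550,290),(517,395)]),19).round(), "tape",plane(c,[140,318],48).round())
E
```

```text
[[566.4, -67.9], [454.2, -87.4], [430.1, 43.8], [540.3, 72.4]] [497.8  -9.8] [113.9 133.4 113.8 142.7] [-170.1  100.4   14.6  -79.5]
[[505.0, -313.1], [414.0, -308.1], [417.7, -190.2], [512.8, -195.2]] [ 462.4 -251.6] [ 91.1 118.   95.2 118.1] [176.9  88.2  -3.  -93.8]
[[564.4, 205.9], [432.0, 189.9], [411.1, 346.5], [545.3, 364.5]] [488.2 276.7] [133.3 158.  135.4 159.7] [-173.1   97.6    7.7  -83.1]
tabM z79 [[453. -72.  79.]] tabS [[ 414. -261.   79.]]
rackbase [[ 608.  -60.   -0.]
 [ 643. -309.    0.]
 [ 691.  -46.    0.]]
racktop [[ 684.  -42.  150.]
 [ 713. -281.  150.]]
paddle tops z141 [[ 650. -109.  141.]
 [ 661. -188.  141.]
 [ 668. -265.  141.]]
labels top [[341. 171.  41.]] tin [[ 383. -213.   19.]
 [ 381.  -94.   19.]] tape [[680. 321.  48.]]
```

View pics/wrist0.png

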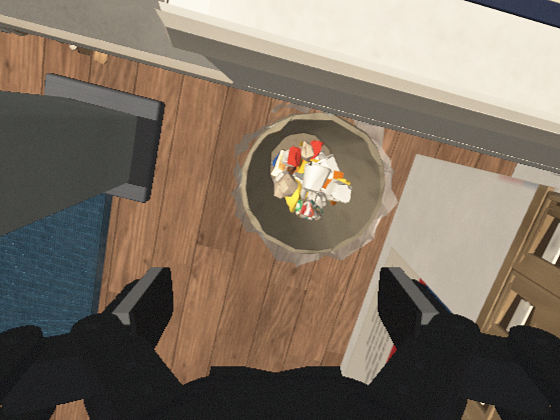

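Tray M fits tray_b (498,-10, yaw ≈11°), S fits tray_c (462,-252, ≈-2.5°), L is tray_a (488,277, ≈7.5°). The wrist view shows only floor and bin. I'll move above tray_b and look again, checking whether the arm hid tray_d.

```bash
python3 - <<'E'
from h import *
rel((170,-380,330),14);rel((430,-100,320),90)
c=get_calibration("wrist");s=state();C=-c["R"].T@c["t"]
print("cam in tool",(s["orientation"].T@(C-s["position"])).round(1),(s["orientation"].T@c["R"].T).round(3).tolist())
E
```

```text
shift [  72.  -164.9  -99. ] turn [-0.01 -0.    0.03]
shift [ 392.6 -372.9  -88.8] turn [-1.000e-02 -1.000e-02 -1.517e+01]
cam in tool [  67.1    0.3 -142.1] [[-0.001, -0.964, -0.267], [1.0, -0.001, -0.001], [0.0, -0.267, 0.964]]
```

Call:
servo_tool([
  [[0,0,-50,0,0,0],[20,-30,-90,0,0,0],[45,-80,-95,0,0,0],[60,-125,-95,0,0,0],[72,-165,-95,0,0,-1],[100,-190,-92,0,0,-2.5],[135,-215,-90,0,0,-4],[170,-240,-90,0,0,-5.5],[210,-265,-90,0,0,-7],[250,-290,-90,0,0,-8.5]],
])

```text
time: 1.15
position: [312.7, -213.6, 321.4]
orientation: [[0.546, 0.838, 0.0], [0.838, -0.546, -0.0], [-0.0, 0.001, -1.0]]
force: [0.6, -1.7, -0.0]
grip_width: 1.003
finger_force: 0.0
```

```bash
python3 - <<'E'
from h import *
where();rel((430,-100,320),90)
E
```

```text
t 1.15 tcp [ 312.7 -213.6  321.4] yaw(x axis) 56.91 z [ 0. -0. -1.] F [ 0.6 -1.7 -0. ] w 85.6 q [-0.8  -0.28  1.66  0.    1.76 -0.23]
shift [159.2  36.2   1.4] turn [ 0.01  0.   -6.62]
```

Call:
servo_tool([
  [[30,7,0,0,0,-1.3],[60,14,0,0,0,-2.6],[90,21,0,0,0,-3.9],[120,28,0,0,0,-5.2],[150,34,0,0,0,-6.2],[159,36,0,0,0,-6.6],[159,36,0,0,0,-6.6],[159,36,0,0,0,-6.6],[159,36,0,0,0,-6.6],[159,36,0,0,0,-6.6]],
])

```text
time: 2.15
position: [429.0, -102.9, 321.5]
orientation: [[0.008, 1.0, 0.0], [1.0, -0.008, -0.0], [-0.0, 0.0, -1.0]]
force: [0.1, -0.2, -0.8]
grip_width: 1.001
finger_force: 0.0
```

```bash
python3 - <<'E'
from h import *
where()
c,w=snap("wrist","w1.png");_,s=snap("side","s1.png")
cv2.imwrite("pics/m1.png",np.vstack([cv2.resize(w,(800,600))]))
print(c["R"].tolist(),c["t"].tolist())
import pickle;pickle.dump(c,open("w1.pkl","wb"))
E
```

```text
t 2.15 tcp [ 429.  -102.9  321.5] yaw(x axis) 89.53 z [ 0. -0. -1.] F [ 0.1 -0.2 -0.8] w 85.5 q [-0.41 -0.15  1.56 -0.    1.73 -0.4 ]
[[0.9999550933449083, -0.009453010814291314, -0.0006722202933147876], [-0.008934668076560884, -0.9640175223245798, 0.2656885175492945], [-0.003159588571244134, -0.2656705803014798, -0.9640586910361513]] [-429.53463057722877, -154.08805052547882, 438.7149195363786]
```

View pics/m1.png

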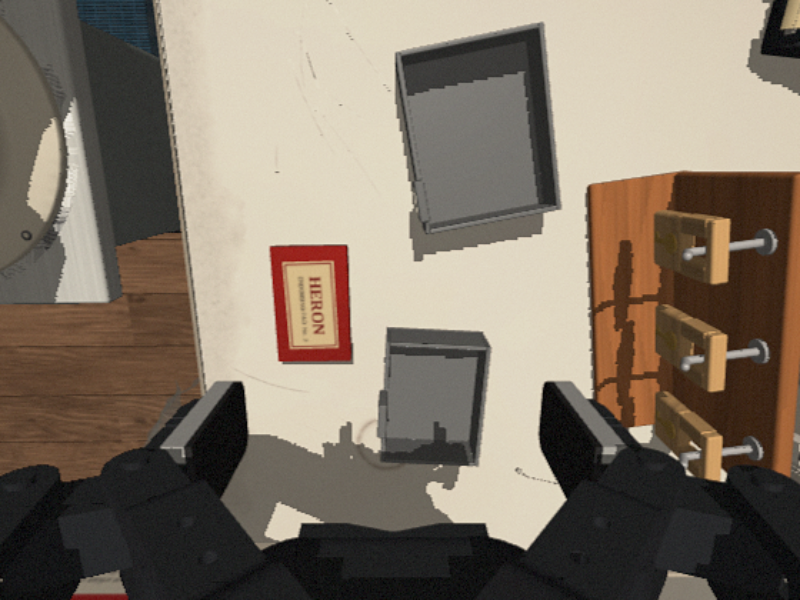

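The wrist picture shows tray_b (475,130), tray_c (435,400), the tin, and the rack with its paddles at (690,245),(690,345),(690,435); there is no tray_d on the visible counter. I'll make one enlarged composite for accurate corners.

```bash
python3 - <<'E'
import cv2,numpy as np
w=cv2.imread("pics/w1.png")
f=lambda x0,y0,x1,y1,k:cv2.resize(w[y0:y1,x0:x1],None,fx=k,fy=k,interpolation=cv2.INTER_CUBIC)
B=f(270,10,400,170,3);C=f(260,220,350,335,3)  # 390x480 ; 270x345
R=f(405,115,545,340,2.5)[:, :]               # 350x562
o=np.zeros((600,800,3),np.uint8)
o[:480,:390]=B[:480,:390]
o[:562,450:800]=R
cv2.imwrite("pics/m2.png",o)
o2=np.zeros((480,400,3),np.uint8);cv2.imwrite("pics/m3.png",f(255,215,355,335,4))
E
```

```text
(no output)
```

View pics/m2.png

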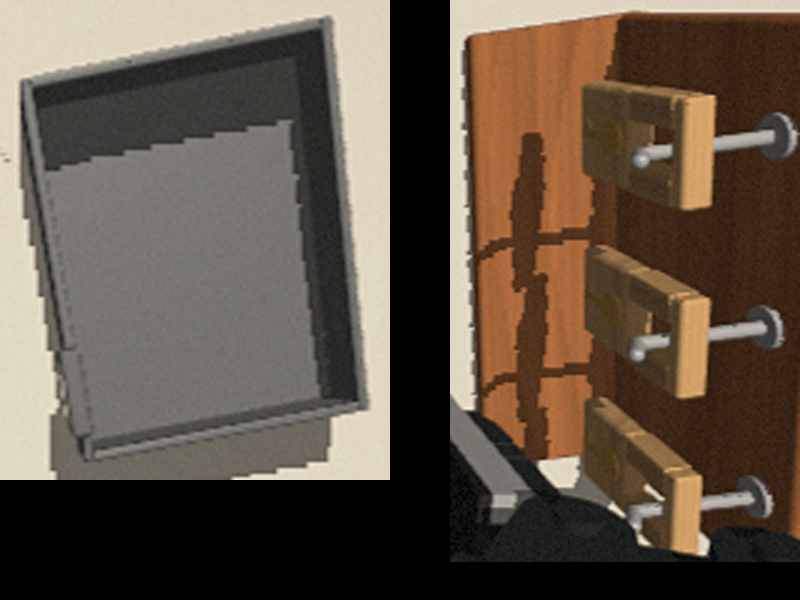

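Tray_b rim corners in the crop: (22,83),(330,17),(367,408),(88,459). Paddle top faces are centred near (696,152),(692,347),(683,512) with hook tips at (641,157),(636,350),(633,512).

```bash
python3 - <<'E'
from h import *
import pickle;c=pickle.load(open("w1.pkl","rb"))
b=lambda p:np.array(p)/3+[270,10]
r=lambda p:(np.array(p)-[450,0])/2.5+[405,115]
W=plane(c,b([(22,83),(330,17),(367,408),(88,459)]),45);print(W.round(1).tolist(),*rect(W))
print("c",*rect(plane(c,np.array([(385,343),(488,349),(475,465),(380,461)])*.7,45)))
print("tops",plane(c,r([(696,152),(692,347),(683,512)]),141).round(1).tolist())
print("tips",plane(c,r([(641,157),(636,350),(633,512)]),143).round(1).tolist())
W=plane(c,r([(682,97),(713,95),(711,208),(680,207)]),141);print(*rect(W))
a=np.radians(11);R=np.array([[np.cos(a),-np.sin(a)],[np.sin(a),np.cos(a)]])
print("tab proj",((proj(c,np.r_[R@[-58,-42]+[499,-6],79])-[270,10])*3).round())
E
```

```text
[[432.6, 50.7, 45.0], [544.8, 71.5, 45.0], [569.6, -68.6, 45.0], [458.3, -87.9, 45.0]] [501.3  -8.6] [114.  142.2 112.9 141. ] [  10.5  -80.  -170.2  100.5]
c [ 463.8 -250.3] [ 93.6 120.   92.4 121.4] [ -4.1 -93.6 176.7  86.9]
tops [[644.6, -89.9, 141.0], [656.2, -169.0, 141.0], [664.9, -244.3, 141.0]]
tips [[622.9, -91.2, 143.0], [632.6, -169.2, 143.0], [642.3, -242.8, 143.0]]
[644.8 -90.1] [11.4 43.6 12.  42.4] [  3.2 -81.2 177.6  98.2]
tab proj [[ 73. 389.]]
```

```bash
python3 - <<'E'
from h import *
rel((450.5,-60.5,52),100.2)
E
```

```text
shift [ 42.4  20.9 269.5] turn [ 0.    0.   -2.13]
```

Call:
servo_tool([
  [[20,10,40,0,0,-1],[42,21,80,0,0,-2.1],[42,21,120,0,0,-2.1],[42,21,160,0,0,-2.1],[42,21,195,0,0,-2.1],[42,21,225,0,0,-2.1],[42,21,245,0,0,-2.1],[42,21,260,0,0,-2.1],[42,21,269,0,0,-2.1],[42,21,269,0,0,-2.1]],
], grip=45)

```text
time: 3.25
position: [450.3, -60.4, 51.6]
orientation: [[-0.176, 0.984, -0.001], [0.984, 0.176, 0.001], [0.001, -0.001, -1.0]]
force: [0.3, 0.0, 0.9]
grip_width: 0.526
finger_force: 0.0
```

Call:
servo_tool([
  [[0,0,0,0,0,0],[0,0,0,0,0,0],[0,0,0,0,0,0],[0,0,0,0,0,0],[0,0,0,0,0,0],[0,0,0,0,0,0],[0,0,0,0,0,0],[0,0,0,0,0,0],[0,0,0,0,0,0],[0,0,0,0,0,0]],
], grip=0)

```text
time: 4.25
position: [451.4, -60.5, 53.3]
orientation: [[-0.176, 0.984, 0.002], [0.984, 0.176, -0.0], [-0.001, 0.002, -1.0]]
force: [0.7, 0.4, 7.7]
grip_width: 0.081
finger_force: 59.6
```

```bash
python3 - <<'E'
from h import *
where()
E
```

```text
t 4.25 tcp [451.4 -60.5  53.3] yaw(x axis) 100.14 z [ 0.002 -0.    -1.   ] F [0.7 0.4 7.7] w 6.9 q [-0.3   0.04  1.94  0.    1.16 -0.48]
```

```bash
python3 - <<'E'
from h import *
rel((451,-60.5,145),100.1);rel((438.5,229,145),97.4)
E
```

```text
shift [  0.1  -0.3 -91.7] turn [0.02 0.01 0.01]
shift [287.2  38.4 -91.9] turn [0.02 0.01 0.55]
```

Call:
servo_tool([
  [[0,0,-8,0,0,0],[0,0,-20,0,0,0],[0,0,-35,0,0,0],[0,0,-50,0,0,0],[0,0,-65,0,0,0],[0,0,-80,0,0,0],[0,0,-90,0,0,0],[0,0,-92,0,0,0],[0,0,-92,0,0,0],[0,0,-92,0,0,0]],
])

```text
time: 5.25
position: [450.5, -60.3, 143.8]
orientation: [[-0.176, 0.984, -0.001], [0.984, 0.176, 0.0], [0.001, -0.001, -1.0]]
force: [0.1, 0.3, -1.5]
grip_width: 0.083
finger_force: 58.6
```

```bash
python3 - <<'E'
from h import *
where()
_,s=snap("side","s2.png");a=cv2.imread("pics/side0.png")
# shift check for tray_a (region 190..300, 285..385)
T=a[285:385,190:295];R=s[265:405,170:315]
m=cv2.matchTemplate(R,T,cv2.TM_CCOEFF_NORMED);print(cv2.minMaxLoc(m))
rel((438.5,229,145),97.4)
E
```

```text
t 5.25 tcp [450.5 -60.3 143.8] yaw(x axis) 100.14 z [-0.001  0.    -1.   ] F [ 0.1  0.3 -1.5] w 7.1 q [-0.3  -0.05  1.83  0.    1.37 -0.48]
(0.057308971881866455, 0.9977192878723145, (0, 33), (20, 20))
shift [286.9  39.1  -1.2] turn [-0.01 -0.01  0.55]
```

View pics/s2.png

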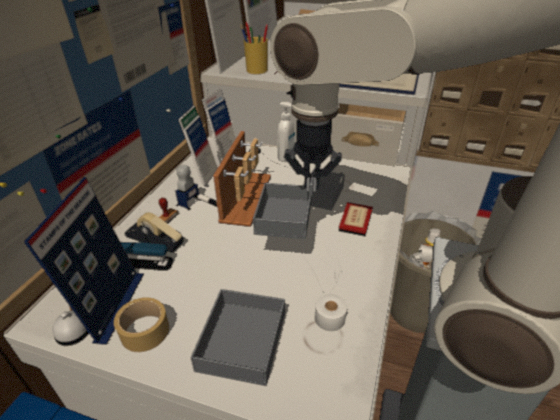

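Tray_b is held level (≈285,205) and tray_a is unmoved (match offset 0); the counter shows no tray_d. I'll carry it over tray_a.

Call:
servo_tool([
  [[25,3,0,0,0,0],[60,8,0,0,0,0.1],[95,13,0,0,0,0.2],[130,18,0,0,0,0.3],[165,23,0,0,0,0.4],[200,28,0,0,0,0.5],[235,33,0,0,0,0.5],[265,37,0,0,0,0.5],[287,39,0,0,0,0.5],[287,39,0,0,0,0.5]],
])

```text
time: 6.3
position: [438.0, 231.1, 143.6]
orientation: [[-0.135, 0.991, -0.001], [0.991, 0.135, 0.0], [0.0, -0.001, -1.0]]
force: [0.2, -0.3, -1.1]
grip_width: 0.079
finger_force: 58.6
```

```bash
python3 - <<'E'
from h import *
where()
_,s=snap("side","s3.png");c,w=snap("wrist","w3.png")
import pickle;pickle.dump(c,open("w3.pkl","wb"))
o=np.zeros((600,800,3),np.uint8);o[:600,:390]=cv2.resize(s[200:400,170:300],(390,600),interpolation=cv2.INTER_CUBIC);o[:308,390:800]=cv2.resize(w,(410,308));cv2.imwrite("pics/m3.png",o)
rel((438.5,229,56),97.4)
E
```

```text
t 6.3 tcp [438.  231.1 143.6] yaw(x axis) 97.78 z [-0.001  0.    -1.   ] F [ 0.2 -0.3 -1.1] w 6.8 q [0.33 0.03 1.75 0.   1.36 0.19]
shift [-0.1  0.3 87.7] turn [-0.01  0.    0.06]
```

View pics/m3.png

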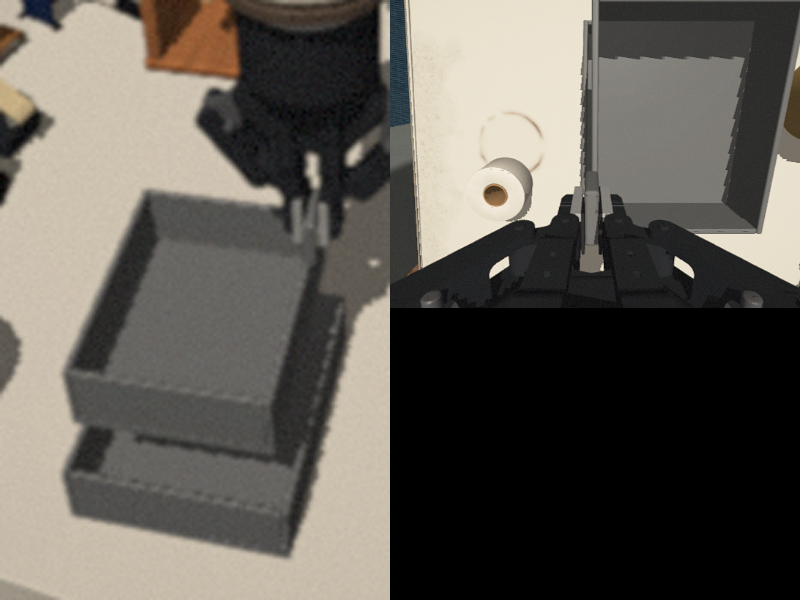

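The side crop shows b hovering over a, its rim corners at (147,192),(66,373),(275,403); a's far-right corner is still at (342,297).

```bash
python3 - <<'E'
from h import *
c=get_calibration("side")
W=plane(c,np.array([(147,192),(66,373),(275,403)])/3+[170,200],135.5)[:,:2];e=np.diff(W,axis=0)
print(W.round(1),np.linalg.norm(e,axis=1),np.degrees(np.arctan2(e[:,1],e[:,0])),"centre",(W[0]+W[2])/2)
E
```

```text
[[552.2 219.7]
 [533.8 359.3]
 [420.1 342.2]] [140.78064274 114.95046189] [  97.51933296 -171.44645961] centre [486.13125029 280.96767239]
```

Call:
servo_tool([
  [[-1,1,12,0,0,0],[-1,1,28,0,0,0],[-1,1,40,0,0,0],[-1,1,50,0,0,0],[-1,1,60,0,0,0],[-1,1,68,0,0,0],[-1,1,75,0,0,0],[-1,1,81,0,0,0],[-1,1,85,0,0,0],[-1,1,86,0,0,0]],
])

```text
time: 7.4
position: [439.7, 228.1, 58.0]
orientation: [[-0.133, 0.991, -0.0], [0.991, 0.133, -0.0], [0.0, -0.0, -1.0]]
force: [0.3, 0.5, -1.8]
grip_width: 0.083
finger_force: 58.6
```

Call:
servo_tool([
  [[0,0,0,0,0,0],[0,0,0,0,0,0],[0,0,0,0,0,0],[0,0,0,0,0,0],[0,0,0,0,0,0],[0,0,0,0,0,0],[0,0,0,0,0,0],[0,0,0,0,0,0],[0,0,0,0,0,0],[0,0,0,0,0,0]],
])

```text
time: 8.4
position: [439.8, 228.1, 58.3]
orientation: [[-0.133, 0.991, -0.0], [0.991, 0.133, 0.0], [0.0, -0.0, -1.0]]
force: [-0.9, 0.5, -1.8]
grip_width: 0.081
finger_force: 58.6
```

Call:
servo_tool([
  [[0,0,1,0,0,0],[0,0,2,0,0,0],[0,0,2,0,0,0],[0,0,2,0,0,0],[0,0,2,0,0,0],[0,0,2,0,0,0],[0,0,2,0,0,0],[0,0,2,0,0,0],[0,0,2,0,0,0],[0,0,2,0,0,0]],
])

```text
time: 9.4
position: [439.9, 228.2, 57.2]
orientation: [[-0.133, 0.991, 0.001], [0.991, 0.133, 0.0], [0.0, 0.001, -1.0]]
force: [-7.8, -3.0, 13.9]
grip_width: 0.079
finger_force: 60.5
```

Call:
servo_tool([
  [[0,0,0,0,0,0],[0,0,0,0,0,0],[0,0,0,0,0,0],[0,0,0,0,0,0],[0,0,-5,0,0,0],[0,0,-30,0,0,0],[0,0,-70,0,0,0],[0,0,-110,0,0,0],[0,0,-150,0,0,0],[0,0,-190,0,0,0]],
], grip=45)

```text
time: 10.4
position: [439.4, 228.0, 248.5]
orientation: [[-0.133, 0.991, 0.0], [0.991, 0.133, 0.0], [0.0, 0.0, -1.0]]
force: [0.5, 0.7, 0.5]
grip_width: 0.525
finger_force: 0.0
```

```bash
python3 - <<'E'
from h import *
import pickle
where()
c,w=snap("wrist","w4.png");pickle.dump(c,open("w4.pkl","wb"))
_,s=snap("side","s4.png")
o=np.zeros((600,800,3),np.uint8);o[:,:]=cv2.resize(w,(800,600));cv2.imwrite("pics/m4.png",o)
a=cv2.imread("pics/side0.png");T=a[168:212,298:348]
m=cv2.matchTemplate(s[148:232,278:368],T,cv2.TM_CCOEFF_NORMED);print(cv2.minMaxLoc(m))
R=plane(c,[(280,210)],45);print(R)
# tray_c grasp: centre (465,-250.5), yaw -3.5
a=np.radians(-3.5);t=np.array([465,-250.5])+[-48*np.cos(a),-48*np.sin(a)];print("tab c",t)
rel((*t,250),86.5);rel((*t,52),86.5)
E
```

```text
t 10.4 tcp [439.4 228.  248.5] yaw(x axis) 97.64 z [ 0.  0. -1.] F [0.5 0.7 0.5] w 44.8 q [ 0.32 -0.02  1.59  0.    1.58  0.19]
(-0.23308075964450836, 0.6276169419288635, (9, 0), (20, 20))
[[447.3972795 204.5870393  45.       ]]
tab c [ 417.08952968 -247.5696701 ]
shift [-468.7  -87.2    0.7] turn [ 0.09 -0.03  2.23]
shift [-469.1  -88.7  198.7] turn [ 0.09 -0.03  2.23]
```

View pics/m4.png

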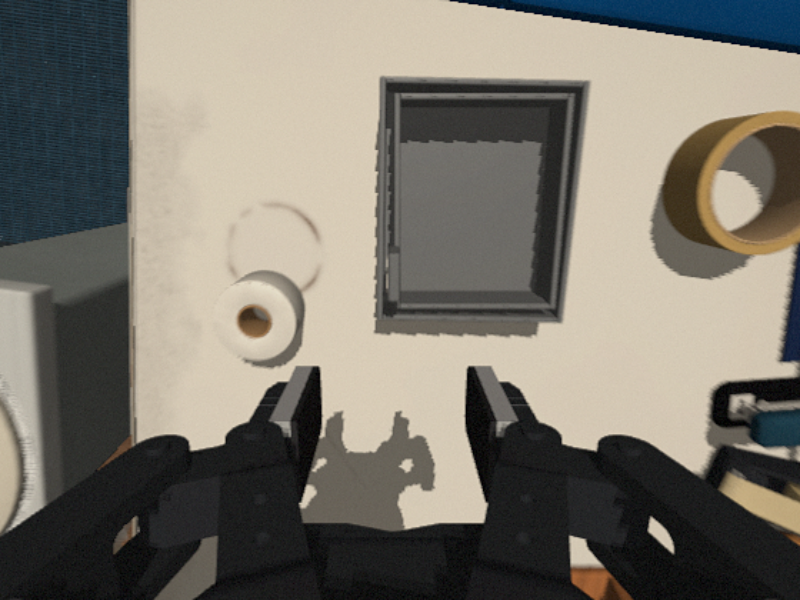

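Tray_b sits evenly inside tray_a: rim corners of b at (395,95),(577,94),(553,311),(387,305), of a at (382,78),(590,82),(562,321),(378,318). Next I go to tray_c.

Call:
servo_tool([
  [[-45,-8,0,0,0,0.2],[-90,-17,0,0,0,0.4],[-140,-26,0,0,0,0.6],[-190,-35,0,0,0,0.9],[-240,-45,0,0,0,1.1],[-290,-54,0,0,0,1.3],[-340,-63,0,0,0,1.6],[-390,-72,0,0,0,1.9],[-435,-81,0,0,0,2.2],[-469,-88,0,0,0,2.2]],
])

```text
time: 11.5
position: [414.1, -251.2, 246.3]
orientation: [[0.061, 0.998, -0.0], [0.998, -0.061, -0.0], [-0.0, -0.0, -1.0]]
force: [0.6, 1.1, -0.2]
grip_width: 0.527
finger_force: 0.0
```

```bash
python3 - <<'E'
from h import *
import pickle
k=.7
c=pickle.load(open("w4.pkl","rb"))
print("b",*rect(plane(c,np.array([(395,95),(577,94),(553,311),(387,305)])*k,49)))
print("a",*rect(plane(c,np.array([(382,78),(590,82),(562,321),(378,318)])*k,45)))
where();where()
c,w=snap("wrist","w5.png");pickle.dump(c,open("w5.pkl","wb"))
hsv=cv2.cvtColor(w,cv2.COLOR_BGR2HSV);m=((hsv[...,2]<150)&(hsv[...,2]>40)&(hsv[...,1]<45)).astype(np.uint8)*255
m=cv2.morphologyEx(m,cv2.MORPH_OPEN,np.ones((3,3)))
for q in cv2.findContours(m,cv2.RETR_EXTERNAL,cv2.CHAIN_APPROX_NONE)[0]:
    if cv2.contourArea(q)>2500:
        r=cv2.minAreaRect(q);B=cv2.boxPoints(r);print(r,B.round().tolist(),rect(plane(c,B,45))[0:2])
a=np.radians(-3.5);R=np.array([[np.cos(a),-np.sin(a)],[np.sin(a),np.cos(a)]])
P=np.c_[np.array([[-48,-62],[48,-62],[48,62],[-48,62]])@R.T+[465,-250.5],[45]*4]
print("expected rim px",proj(c,P).round().tolist())
rel((417,-247.5,52),86.5)
E
```

```text
b [490.9 277.6] [117.5 145.8 120.3 140.8] [   7.9  -83.6 -174.6   95.3]
a [491.6 277.4] [135.  162.4 135.6 162.5] [   6.6  -83.6 -173.4   96.2]
t 11.5 tcp [ 414.1 -251.2  246.3] yaw(x axis) 86.49 z [-0. -0. -1.] F [ 0.6  1.1 -0.2] w 45.0 q [-0.7  -0.05  1.61 -0.    1.57 -0.64]
t 11.5 tcp [ 414.1 -251.2  246.3] yaw(x axis) 86.49 z [-0. -0. -1.] F [ 0.6  1.1 -0.2] w 45.0 q [-0.7  -0.05  1.61 -0.    1.57 -0.64]
((325.5, 186.0), (126.0, 101.0), 90.0) [[275.0, 123.0], [376.0, 123.0], [376.0, 249.0], [275.0, 249.0]] (array([ 464.7, -256.3]), array([ 97.6, 130.4, 107.7, 130. ]))
((51.0, 64.0), (128.0, 102.0), 90.0) [[-0.0, 0.0], [102.0, 0.0], [102.0, 128.0], [0.0, 128.0]] (array([ 213.1, -125. ]), array([ 90.4, 111. ,  99.1, 112.5]))
expected rim px [[278.0, 241.0], [369.0, 241.0], [378.0, 120.0], [278.0, 120.0]]
shift [  7.5   2.9 193.8] turn [-0.01  0.01 -0.01]
```

Tray_c is where expected. I commanded the hover exactly over its tab, so I go straight down.

Call:
servo_tool([
  [[0,0,0,0,0,0],[0,0,35,0,0,0],[0,0,70,0,0,0],[0,0,105,0,0,0],[0,0,135,0,0,0],[0,0,160,0,0,0],[0,0,180,0,0,0],[0,0,190,0,0,0],[0,0,195,0,0,0],[0,0,196,0,0,0]],
])

```text
time: 12.55
position: [415.1, -248.1, 50.6]
orientation: [[0.058, 0.998, 0.0], [0.998, -0.058, -0.0], [-0.0, 0.0, -1.0]]
force: [-0.2, -0.2, 1.7]
grip_width: 0.523
finger_force: 0.0
```

```bash
python3 - <<'E'
from h import *
capture("wrist");where();rel((417,-247.5,52.5),86.5)
E
```

```text
t 12.6 tcp [ 415.2 -248.3   50.8] yaw(x axis) 86.66 z [ 0.001 -0.    -1.   ] F [-0.1  0.5 -0.2] w 44.7 q [-0.7   0.1   1.88  0.    1.16 -0.64]
shift [ 0.9  1.7 -1.7] turn [0.01 0.   0.03]
```

Call:
servo_tool([
  [[1,2,-2,0,0,0],[1,2,-2,0,0,0],[1,2,-2,0,0,0],[1,2,-2,0,0,0],[1,2,-2,0,0,0],[1,2,-2,0,0,0],[1,2,-2,0,0,0],[1,2,-2,0,0,0],[1,2,-2,0,0,0],[1,2,-2,0,0,0]],
], grip=0)

```text
time: 13.6
position: [417.6, -247.8, 53.2]
orientation: [[0.059, 0.998, 0.002], [0.998, -0.059, -0.001], [-0.001, 0.002, -1.0]]
force: [2.1, 0.3, 7.5]
grip_width: 0.078
finger_force: 59.6
```

```bash
python3 - <<'E'
from h import *
where()
a=np.radians(7);t=np.array([491,277.5])-48*np.array([np.cos(a),np.sin(a)]);print(t)
rel((*t,150),97)
_,s=snap("side","s6.png");p=cv2.imread("pics/s4.png")
m=cv2.matchTemplate(s[265:405,170:315],p[285:385,190:295],cv2.TM_CCOEFF_NORMED);print(cv2.minMaxLoc(m))
E
```

```text
t 13.6 tcp [ 417.6 -247.8   53.2] yaw(x axis) 86.64 z [ 0.002 -0.001 -1.   ] F [2.1 0.3 7.5] w 6.7 q [-0.69  0.1   1.87  0.    1.17 -0.64]
[443.35778472 271.65027152]
shift [520.   -4.6 -97.2] turn [ 0.02  0.01 -2.07]
(0.046811770647764206, 0.9980539679527283, (38, 40), (20, 20))
```

Call:
servo_tool([
  [[0,0,-10,0,0,0],[0,0,-30,0,0,0],[0,0,-55,0,0,0],[0,0,-80,0,0,0],[15,0,-97,0,0,-0.1],[50,-1,-97,0,0,-0.3],[90,-1,-97,0,0,-0.5],[130,-1,-97,0,0,-0.7],[170,-2,-97,0,0,-0.9],[210,-2,-97,0,0,-1.1]],
])

```text
time: 14.65
position: [426.9, -36.3, 150.1]
orientation: [[-0.038, 0.999, 0.001], [0.999, 0.038, -0.0], [-0.0, 0.001, -1.0]]
force: [-0.1, -0.5, -1.2]
grip_width: 0.081
finger_force: 58.6
```

```bash
python3 - <<'E'
from h import *
where();rel((443.4,271.6,150),97)
E
```

```text
t 14.65 tcp [426.9 -36.3 150.1] yaw(x axis) 92.16 z [ 0.001 -0.    -1.   ] F [-0.1 -0.5 -1.2] w 6.9 q [-0.27 -0.12  1.88  0.    1.38 -0.3 ]
shift [3.07e+02 2.81e+01 1.00e-01] turn [ 0.01  0.   -0.97]
```

Call:
servo_tool([
  [[40,4,0,0,0,-0.1],[80,7,0,0,0,-0.2],[120,11,0,0,0,-0.3],[160,15,0,0,0,-0.5],[200,18,0,0,0,-0.6],[240,22,0,0,0,-0.8],[275,25,0,0,0,-1.0],[298,27,0,0,0,-1.0],[307,28,0,0,0,-1.0],[307,28,0,0,0,-1.0]],
])

```text
time: 15.65
position: [443.6, 270.6, 149.6]
orientation: [[-0.126, 0.992, -0.0], [0.992, 0.126, -0.0], [-0.0, -0.0, -1.0]]
force: [0.6, -0.2, -1.8]
grip_width: 0.081
finger_force: 58.6
```

```bash
python3 - <<'E'
from h import *
import pickle
capture("wrist");where();rel((443.4,271.6,63),97)
c,w=snap("wrist","w7.png");pickle.dump(c,open("w7.pkl","wb"))
_,s=snap("side","s7.png")
o=np.zeros((600,800,3),np.uint8);o[:600,:390]=cv2.resize(s[200:400,170:300],(390,600),interpolation=cv2.INTER_CUBIC);o[:308,390:800]=cv2.resize(w,(410,308));cv2.imwrite("pics/m5.png",o)
E
```

```text
t 15.7 tcp [443.7 269.7 149.5] yaw(x axis) 97.17 z [-0. -0. -1.] F [ 0.9  0.2 -2. ] w 6.8 q [ 0.4   0.08  1.69 -0.    1.38  0.27]
shift [ 1.9 -0.  86.5] turn [-0.    0.    0.03]
```

View pics/m5.png

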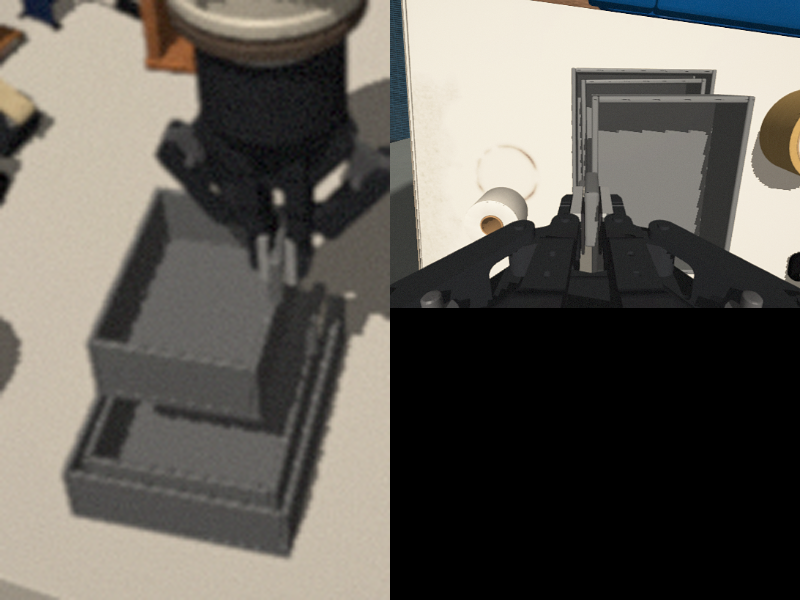

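Tray_c hovers level: side crop rim corners at (157,192),(90,345),(258,378); trays a and b are below it.

```bash
python3 - <<'E'
from h import *
import pickle
c=get_calibration("side")
W=plane(c,np.array([(157,192),(90,345),(258,378)])/3+[170,200],141.4)[:,:2];e=np.diff(W,axis=0)
print(W.round(1),np.linalg.norm(e,axis=1),np.degrees(np.arctan2(e[:,1],e[:,0])),"centre",(W[0]+W[2])/2)
c=pickle.load(open("w7.pkl","rb"));k=560/410
print("wrist far corners",plane(c,np.array([(595-390,97),(754-390,97)])*k,141.4).round(1))
a=np.radians(7);R=np.array([[np.cos(a),-np.sin(a)],[np.sin(a),np.cos(a)]])
print("expected",np.array([[-48,62],[48,62]])@R.T+[491.3,275.6])
E
```

```text
[[543.1 223.1]
 [527.3 342.4]
 [432.4 334.2]] [120.32077862  95.18469084] [  97.53619731 -175.07927675] centre [487.7534399  278.68703656]
wrist far corners [[437.9 330.9 141.4]
 [529.6 342.3 141.4]]
expected [[436.10188543 331.28813292]
 [531.38631599 342.98758989]]
```

Call:
servo_tool([
  [[2,0,12,0,0,0],[2,0,28,0,0,0],[2,0,40,0,0,0],[2,0,50,0,0,0],[2,0,60,0,0,0],[2,0,68,0,0,0],[2,0,75,0,0,0],[2,0,81,0,0,0],[2,0,85,0,0,0],[2,0,87,0,0,0]],
])

```text
time: 16.8
position: [443.5, 272.1, 62.0]
orientation: [[-0.124, 0.992, -0.0], [0.992, 0.124, 0.0], [0.0, -0.0, -1.0]]
force: [0.6, -1.1, -1.1]
grip_width: 0.084
finger_force: 58.6
```

Call:
servo_tool([
  [[0,0,0.5,0,0,0],[0,0,1,0,0,0],[0,0,1,0,0,0],[0,0,1,0,0,0],[0,0,1,0,0,0],[0,0,1,0,0,0],[0,0,1,0,0,0],[0,0,1,0,0,0],[0,0,1,0,0,0],[0,0,1,0,0,0]],
])

```text
time: 17.8
position: [443.6, 272.1, 61.3]
orientation: [[-0.124, 0.992, -0.0], [0.992, 0.124, 0.0], [0.0, -0.0, -1.0]]
force: [0.2, 0.4, -0.5]
grip_width: 0.078
finger_force: 58.6
```

Now I release, rise, and swing toward the rack.

Call:
servo_tool([
  [[0,0,0.5,0,0,0],[0,0,0.5,0,0,0],[0,0,0.5,0,0,0],[0,0,0.5,0,0,0],[0,0,-5,0,0,0],[0,0,-30,0,0,0],[0,0,-70,0,0,0],[0,0,-110,0,0,0],[0,0,-150,0,0,0],[0,0,-190,0,0,0]],
], grip=45)

```text
time: 18.8
position: [443.2, 271.9, 253.6]
orientation: [[-0.124, 0.992, 0.001], [0.992, 0.124, 0.0], [0.0, 0.001, -1.0]]
force: [0.7, 0.0, -0.4]
grip_width: 0.529
finger_force: 0.0
```

```bash
python3 - <<'E'
from h import *
import pickle
where()
c,w=snap("wrist","w8.png");pickle.dump(c,open("w8.pkl","wb"))
_,s=snap("side","s8.png")
cv2.imwrite("pics/m6.png",cv2.resize(w[0:260,240:440],None,fx=2.3,fy=2.3,interpolation=cv2.INTER_CUBIC))
# rack: hooks from tops/tips fit
tops=np.array([(644.6,-89.9),(656.2,-169.0),(664.9,-244.3)]);d=tops[0]-tops[2];print("rack y dir",np.degrees(np.arctan2(d[1],d[0])),np.linalg.norm(d))
tips=np.array([(622.9,-91.2),(632.6,-169.2),(642.3,-242.8)]);d=tips[0]-tips[2];print(np.degrees(np.arctan2(d[1],d[0])),np.linalg.norm(d))
rel((590,-150,260),7)
E
```

```text
t 18.8 tcp [443.2 271.9 253.6] yaw(x axis) 97.14 z [ 0.001  0.    -1.   ] F [ 0.7  0.  -0.4] w 45.2 q [0.4  0.03 1.53 0.   1.59 0.28]
rack y dir 97.49009801575946 155.72877062379965
97.29241143036093 152.83625224402752
shift [-437.4   91.5   -3. ] turn [ 0.05 -0.09 18.03]
```

View pics/m6.png

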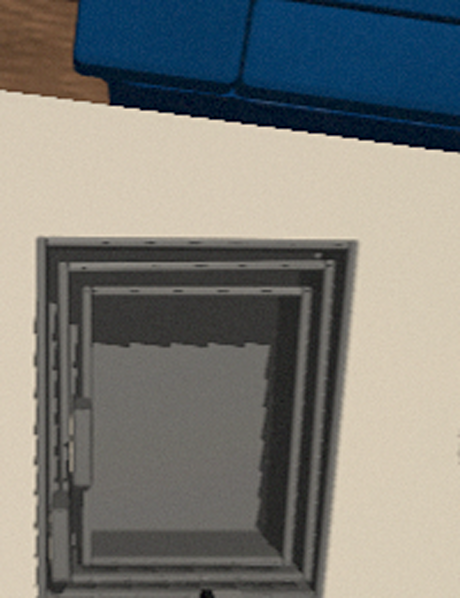

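The three trays are evenly nested: c's rim (85,290)-(308,292) sits inside b's and a's. Next I look at the rack from above.

Call:
servo_tool([
  [[-45,0,0,0,0,1],[-90,0,0,0,0,2.5],[-135,0,0,0,0,4],[-180,10,0,0,0,5.5],[-225,20,0,0,0,7],[-270,30,0,0,0,8.5],[-315,45,0,0,0,10],[-360,60,0,0,0,11.5],[-400,75,0,0,0,13],[-437,91,0,0,0,14.5]],
], grip=66)

```text
time: 19.9
position: [588.5, -152.4, 251.4]
orientation: [[0.912, 0.411, 0.0], [0.411, -0.912, 0.0], [0.0, -0.0, -1.0]]
force: [0.7, 0.8, -0.1]
grip_width: 0.771
finger_force: 0.0
```

```bash
python3 - <<'E'
from h import *
where();rel((590,-165,260),7.4)
E
```

```text
t 19.9 tcp [ 588.5 -152.4  251.4] yaw(x axis) 24.28 z [ 0.  0. -1.] F [ 0.7  0.8 -0.1] w 65.8 q [-0.38  0.21  1.32  0.    1.6   0.77]
shift [-3.8 12.1 -8.6] turn [-0.   -0.    3.38]
```

Call:
servo_tool([
  [[-1,4,-3,0,0,1],[-2,8,-6,0,0,2.2],[-4,12,-8,0,0,3.4],[-4,12,-8,0,0,3.4],[-4,12,-8,0,0,3.4],[-4,12,-8,0,0,3.4],[-4,12,-8,0,0,3.4],[-4,12,-8,0,0,3.4],[-4,12,-8,0,0,3.4],[-4,12,-8,0,0,3.4]],
])

```text
time: 20.9
position: [589.5, -162.7, 259.3]
orientation: [[0.991, 0.133, -0.0], [0.133, -0.991, 0.0], [-0.0, -0.0, -1.0]]
force: [0.3, -0.1, 0.9]
grip_width: 0.774
finger_force: 0.0
```

```bash
python3 - <<'E'
from h import *
import pickle
where()
c,w=snap("wrist","w9.png");pickle.dump(c,open("w9.pkl","wb"))
P=proj(c,[(648,-91,141),(658,-170,141),(667,-248,141)]);print(P.round())
cv2.imwrite("pics/m7.png",cv2.resize(w[60:330,90:450],None,fx=2.2,fy=2.2,interpolation=cv2.INTER_CUBIC))
E
```

```text
t 20.9 tcp [ 589.5 -162.7  259.3] yaw(x axis) 7.66 z [-0.  0. -1.] F [ 0.3 -0.1  0.9] w 66.1 q [-0.4   0.22  1.3   0.    1.62  1.04]
[[188. 118.]
 [297. 119.]
 [404. 121.]]
```

View pics/m7.png

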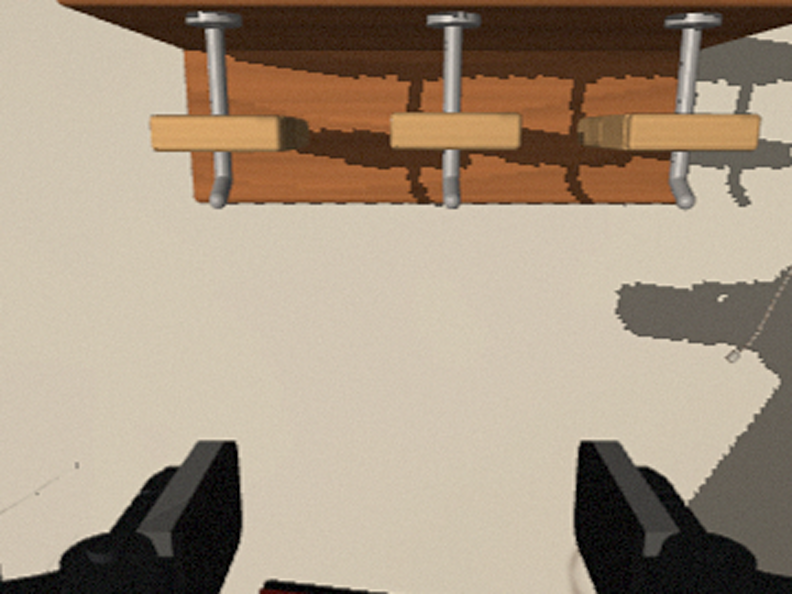

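Paddle top faces in the crop are centred at (216,133),(456,132),(693,132), level with the image, so ψ≈7.5° matches the rack; hook tips are at (218,202),(452,202),(685,202).

```bash
python3 - <<'E'
from h import *
import pickle
c=pickle.load(open("w9.pkl","rb"));f=lambda p:np.array(p)/2.2+[90,60]
W=plane(c,f([(216,133),(456,132),(693,132)]),141);print(W.round(1),np.linalg.norm(np.diff(W,axis=0),axis=1))
T=plane(c,f([(218,202),(452,202),(685,202)]),143);print(T.round(1))
d=W[0]-W[2];print(np.degrees(np.arctan2(d[1],d[0])))
capture("wrist")
for p in W: rel((*p[:2],108),7.4)
E
```

```text
[[ 646.4  -91.3  141. ]
 [ 657.3 -170.3  141. ]
 [ 667.7 -248.4  141. ]] [79.8148758  78.77313195]
[[ 624.1  -93.9  143. ]
 [ 634.5 -172.3  143. ]
 [ 644.9 -250.3  143. ]]
97.71066738883404
shift [ 65.9 -63.3 151.3] turn [-0.    0.    0.05]
shift [ 66.1  16.5 151.3] turn [-0.    0.    0.05]
shift [ 66.1  95.3 151.3] turn [-0.    0.    0.05]
```

Call:
servo_tool([
  [[33,-32,0,0,0,0],[66,-63,10,0,0,0],[66,-63,30,0,0,0],[66,-63,55,0,0,0],[66,-63,80,0,0,0],[66,-63,103,0,0,0],[66,-63,122,0,0,0],[66,-63,136,0,0,0],[66,-63,145,0,0,0],[66,-63,149,0,0,0]],
], grip=64)

```text
time: 22.0
position: [646.5, -91.6, 109.8]
orientation: [[0.991, 0.133, -0.0], [0.133, -0.991, 0.0], [-0.0, -0.0, -1.0]]
force: [-0.4, 0.4, 0.1]
grip_width: 0.752
finger_force: 0.0
```

```bash
python3 - <<'E'
from h import *
capture("wrist");where();rel((646.5,-91.5,110),7.5)
E
```

```text
t 22.05 tcp [646.5 -91.6 109.7] yaw(x axis) 7.64 z [-0.001  0.    -1.   ] F [-0.6 -0.3  0.2] w 64.1 q [-0.26  0.37  1.41  0.    1.36  1.18]
shift [ 0.  -0.1 -0.3] turn [-0.    0.01  0.03]
```

Call:
servo_tool([
  [[0,0,0,0,0,0],[0,0,0,0,0,0],[0,0,0,0,0,0],[0,0,0,0,0,0],[0,0,0,0,0,0],[0,0,0,0,0,0],[0,0,0,0,0,0],[0,0,0,0,0,0],[0,0,0,0,0,0],[0,0,0,0,0,0]],
], grip=0)

```text
time: 23.05
position: [647.1, -91.7, 111.3]
orientation: [[0.991, 0.133, 0.002], [0.133, -0.991, -0.0], [0.002, 0.001, -1.0]]
force: [-0.2, -0.6, 6.0]
grip_width: 0.505
finger_force: 60.7
```

Call:
servo_tool([
  [[0,0,-4,0,0,0],[0,0,-9,0,0,0],[0,0,-14,0,0,0],[0,0,-17,0,0,0],[-3,0,-17,0,0,0],[-12,0,-17,0,0,0],[-24,0,-17,0,0,0],[-36,0,-17,0,0,0],[-48,0,-17,0,0,0],[-60,0,-17,0,0,0]],
])

```text
time: 24.05
position: [586.0, -99.7, 127.3]
orientation: [[0.991, 0.133, -0.0], [0.133, -0.991, 0.0], [-0.0, -0.0, -1.0]]
force: [0.4, 0.2, -0.4]
grip_width: 0.504
finger_force: 60.7
```

```bash
cat >> h.py <<'E'
C0=np.array([491.2,277.5]);A0=7.0
def drop(yb,d=47,tilt=15,lift=0,gap=2,xo=2):
    # shift/turn to a paddle release: lower edge middle at (xo,yb) of tray_c, top leaning to +y by tilt
    from scipy.spatial.transform import Rotation as Ro
    s=state();R=s["orientation"];a=np.radians(A0);q=np.radians(tilt)
    X=np.array([np.cos(a),np.sin(a),0]);Y=np.array([-np.sin(a),np.cos(a),0]);Z=np.array([0,0,1])
    up=np.sin(q)*Y+np.cos(q)*Z
    p=np.r_[C0,12]+xo*X+yb*Y+d*up+Z*(6*np.sin(q)+gap+lift)
    T=np.c_[np.cross(X,-up),X,-up]
    print("to",p.round(1),"shift",(R.T@(p-s["position"])).round(1),"turn",(np.degrees(Ro.from_matrix(R.T@T).as_rotvec())/5).round(2))
E
python3 - <<'E'
from h import *
where();drop(36,tilt=0,lift=90);drop(36)
_,s=snap("side","s10.png");p=cv2.imread("pics/s8.png")
m=cv2.matchTemplate(s[265:405,170:315],p[300:385,190:295],cv2.TM_CCOEFF_NORMED);print(cv2.minMaxLoc(m))
E
```

```text
t 24.05 tcp [586.  -99.7 127.3] yaw(x axis) 7.64 z [-0.  0. -1.] F [ 0.4  0.2 -0.4] w 43.1 q [-0.3   0.25  1.54  0.    1.36  1.14]
to [488.8 313.5 151. ] shift [ -41.4 -422.4  -23.7] turn [ -0.    -0.   -17.87]
to [487.3 325.5  61. ] shift [ -41.3 -434.6   66.4] turn [ -2.34  -2.37 -17.76]
(-0.11286613345146179, 0.9979086518287659, (0, 11), (20, 35))
```

Call:
servo_tool([
  [[-5,-20,-8,0,0,-1],[-10,-60,-16,0,0,-2.5],[-15,-105,-24,0,0,-4],[-20,-150,-24,0,0,-5.5],[-25,-195,-24,0,0,-7.1],[-30,-240,-24,0,0,-8.7],[-33,-285,-24,0,0,-10.3],[-36,-330,-24,0,0,-11.9],[-39,-375,-24,0,0,-13.5],[-41,-410,-24,0,0,-15]],
])

```text
time: 25.1
position: [490.9, 303.5, 151.6]
orientation: [[0.122, 0.993, 0.0], [0.993, -0.122, 0.001], [0.001, 0.0, -1.0]]
force: [0.5, 0.3, -0.7]
grip_width: 0.504
finger_force: 60.7
```

```bash
python3 - <<'E'
from h import *
capture("wrist");where();drop(36,tilt=15,lift=60);drop(36)
E
```

```text
t 25.15 tcp [490.  307.1 151.5] yaw(x axis) 83.62 z [-0.     0.002 -1.   ] F [-4.   2.9 -1.2] w 42.9 q [0.43 0.2  1.55 0.   1.4  0.54]
to [487.3 325.5 121. ] shift [18.  -4.7 30.6] turn [-0.35 -3.01 -2.66]
to [487.3 325.5  61. ] shift [17.8 -4.7 90.6] turn [-0.35 -3.01 -2.66]
```

Call:
servo_tool([
  [[4,-1,0,-0.1,-0.5,-0.5],[8,-2,0,-0.1,-1,-1.2],[14,-4,5,-0.2,-1.7,-2],[20,-6,12,-0.3,-2.4,-2.6],[24,-6,20,-0.35,-3,-2.65],[24,-6,28,-0.35,-3,-2.65],[24,-6,30,-0.35,-3,-2.65],[24,-6,30,-0.35,-3,-2.65],[24,-6,30,-0.35,-3,-2.65],[24,-6,30,-0.35,-3,-2.65]],
])

```text
time: 26.15
position: [489.4, 325.5, 122.0]
orientation: [[-0.099, 0.995, 0.027], [0.961, 0.103, -0.258], [-0.259, 0.001, -0.966]]
force: [0.3, 0.2, -0.2]
grip_width: 0.501
finger_force: 60.8
```

```bash
python3 - <<'E'
from h import *
capture("wrist");where();drop(36)
E
```

```text
t 26.2 tcp [489.3 325.6 121.9] yaw(x axis) 95.92 z [ 0.028 -0.258 -0.966] F [-0.9 -0.2 -0.2] w 43.0 q [ 0.58  0.33  1.46 -0.23  1.47  0.52]
to [487.3 325.5  61. ] shift [15.9 -2.1 58.9] turn [-0.05  0.   -0.21]
```

Call:
servo_tool([
  [[2,-1,8,0,0,-0.1],[5,-2,18,0,0,-0.2],[8,-2,28,0,0,-0.2],[10,-2,37,0,0,-0.2],[12,-2,45,0,0,-0.2],[14,-2,51,0,0,-0.2],[15,-2,55,0,0,-0.2],[16,-2,58,0,0,-0.2],[16,-2,59,0,0,-0.2],[16,-2,59,0,0,-0.2]],
])

```text
time: 27.2
position: [487.2, 325.9, 60.5]
orientation: [[-0.118, 0.993, 0.027], [0.959, 0.121, -0.258], [-0.26, -0.004, -0.966]]
force: [-0.6, 0.2, -0.2]
grip_width: 0.504
finger_force: 60.7
```

```bash
python3 - <<'E'
from h import *
capture("side");where();drop(36)
E
```

```text
t 27.25 tcp [487.2 325.9  60.5] yaw(x axis) 97.0 z [ 0.027 -0.258 -0.966] F [-0.6 -0.2 -0. ] w 42.7 q [ 0.59  0.38  1.53 -0.24  1.36  0.53]
to [487.3 325.5  61. ] shift [-0.5  0.1 -0.3] turn [-0.05  0.01 -0.  ]
```

Call:
servo_tool([
  [[0,0,0,0,0,0],[0,0,0,0,0,0],[0,0,0,0,0,0],[0,0,0,0,0,0],[0,0,-5,0,0,0],[0,0,-20,0,0,0],[0,0,-45,0,0,0],[0,0,-75,0,0,0],[-20,0,-100,0,0.5,0],[-45,0,-110,0,1.5,0]],
], grip=54)

```text
time: 28.25
position: [489.5, 313.1, 181.3]
orientation: [[-0.124, 0.992, 0.014], [0.984, 0.124, -0.128], [-0.129, -0.002, -0.992]]
force: [1.3, -0.7, -0.4]
grip_width: 0.633
finger_force: 0.0
```

```bash
python3 - <<'E'
from h import *
capture("side");where()
c,w=snap("wrist","w11.png");_,s=snap("side","s11.png")
o=np.zeros((600,800,3),np.uint8);o[:600,:390]=cv2.resize(s[200:400,170:300],(390,600),interpolation=cv2.INTER_CUBIC);o[:308,390:800]=cv2.resize(w,(410,308));cv2.imwrite("pics/m8.png",o)
# wood-coloured pixels in tray region of the side view
h=cv2.cvtColor(s,cv2.COLOR_BGR2HSV);m=((h[...,0]>8)&(h[...,0]<28)&(h[...,1]>80)&(h[...,2]>90)).astype(np.uint8)
m[:240]=0;m[:,:190]=0;m[:,300:]=0
q=cv2.findNonZero(m);print(None if q is None else (len(q),cv2.boundingRect(q),cv2.minAreaRect(q)))
rel((600,-165,200),7.5);rel((657.3,-170.5,110),7.5)
E
```

```text
t 28.3 tcp [491.  309.3 184.3] yaw(x axis) 96.95 z [ 0.017 -0.121 -0.992] F [ 5.  -3.8  5.2] w 54.0 q [ 0.49  0.22  1.46 -0.12  1.51  0.38]
(270, (213, 337, 28, 15), ((226.4188690185547, 343.7660217285156), (27.39756202697754, 11.303030014038086), 10.61965560913086))
shift [-483.2   52.6   44.2] turn [ 1.16  1.18 17.84]
shift [-483.7  108.9  135. ] turn [ 1.16  1.18 17.84]
```

```bash
python3 - <<'E'
from h import *
c=get_calibration("side")
for n,y0,y1,z0,z1 in (("lean",36,61,12,86),("flat-",36,-42,18,18)):
    a=np.radians(7)
    f=lambda x,y,z:(491+x*np.cos(a)-y*np.sin(a),277.5+x*np.sin(a)+y*np.cos(a),z)
    print(n,proj(c,[f(-20,y0,z0),f(24,y0,z0),f(24,y1,z1),f(-20,y1,z1)]).round())
print(proj(c,[f(-20,52,60),f(24,52,60)]).round())
s=cv2.imread("pics/s11.png");h=cv2.cvtColor(s,cv2.COLOR_BGR2HSV)
m=((h[...,0]>8)&(h[...,0]<28)&(h[...,1]>80)).astype(np.uint8)
for y in range(300,375,4): 
    q=np.flatnonzero(m[y,195:290]);print(y,len(q),(q.min()+195,q.max()+195) if len(q) else "",h[y,225].tolist())
E
```

```text
lean [[247. 355.]
 [224. 351.]
 [215. 338.]
 [240. 342.]]
flat- [[246. 353.]
 [224. 349.]
 [236. 316.]
 [257. 320.]]
[[243. 347.]
 [218. 343.]]
300 0  [20, 10, 78]
304 0  [60, 6, 42]
308 0  [13, 45, 40]
312 0  [18, 30, 42]
316 0  [165, 22, 47]
320 0  [160, 14, 54]
324 0  [30, 3, 75]
328 0  [13, 18, 100]
332 0  [0, 8, 96]
336 3 (np.int64(216), np.int64(218)) [15, 10, 98]
340 24 (np.int64(214), np.int64(237)) [16, 126, 217]
344 29 (np.int64(213), np.int64(241)) [16, 125, 221]
348 23 (np.int64(222), np.int64(244)) [16, 121, 139]
352 0  [36, 15, 84]
356 0  [20, 9, 85]
360 0  [0, 16, 81]
364 0  [40, 16, 98]
368 0  [15, 6, 79]
372 0  [170, 10, 78]
```

Paddle_0 leans against tray_c's +y wall as planned. Next is paddle_1.

Call:
servo_tool([
  [[-30,0,0,0.1,0.1,1],[-75,0,5,0.2,0.3,2.5],[-120,0,10,0.4,0.5,4],[-165,5,15,0.5,0.6,5.5],[-210,10,20,0.6,0.7,7.1],[-255,15,25,0.7,0.8,8.7],[-300,20,30,0.8,0.9,10.3],[-345,28,34,0.9,1,11.9],[-390,36,37,1,1.1,13.4],[-430,44,40,1.1,1.1,14.9]],
], grip=64)

```text
time: 29.4
position: [585.6, -113.5, 194.9]
orientation: [[0.927, 0.374, -0.021], [0.374, -0.927, -0.009], [-0.023, 0.001, -1.0]]
force: [0.3, 1.3, 0.1]
grip_width: 0.746
finger_force: 0.0
```

```bash
python3 - <<'E'
from h import *
capture("side");where();rel((657.3,-170.5,200),7.6)
E
```

```text
t 29.45 tcp [ 586.9 -118.4  194.7] yaw(x axis) 21.29 z [-0.021 -0.011 -1.   ] F [-3.4 -7.5 -1.8] w 64.3 q [-0.32  0.23  1.42 -0.02  1.51  0.88]
shift [46.6 74.1 -6.2] turn [0.06 0.27 2.74]
```

Call:
servo_tool([
  [[10,15,-3,0,0.1,0.8],[25,40,-6,0.05,0.2,1.8],[40,62,-6,0.05,0.27,2.7],[46,73,-6,0.05,0.27,2.7],[46,73,-6,0.05,0.27,2.7],[46,73,-6,0.05,0.27,2.7],[46,73,-6,0.05,0.27,2.7],[46,73,-6,0.05,0.27,2.7],[46,73,-6,0.05,0.27,2.7],[46,73,-6,0.05,0.27,2.7]],
])

```text
time: 30.45
position: [655.4, -161.8, 200.1]
orientation: [[0.988, 0.153, 0.001], [0.153, -0.988, 0.001], [0.001, -0.001, -1.0]]
force: [0.6, 0.3, -0.3]
grip_width: 0.748
finger_force: 0.0
```

```bash
python3 - <<'E'
from h import *
capture("side");where();rel((657.3,-170.5,110),7.6)
E
```

```text
t 30.5 tcp [ 655.5 -161.9  200.1] yaw(x axis) 8.77 z [ 0.001  0.001 -1.   ] F [0.5 0.9 0.5] w 64.1 q [-0.36  0.37  1.23  0.    1.54  1.06]
shift [ 0.4  8.9 90.1] turn [-0.01 -0.02  0.23]
```

Call:
servo_tool([
  [[0,5,0,0,0,0.1],[0,9,6,0,0,0.2],[0,9,20,0,0,0.2],[0,9,36,0,0,0.2],[0,9,52,0,0,0.2],[0,9,66,0,0,0.2],[0,9,77,0,0,0.2],[0,9,85,0,0,0.2],[0,9,89,0,0,0.2],[0,9,90,0,0,0.2]],
])

```text
time: 31.5
position: [657.1, -170.8, 109.6]
orientation: [[0.991, 0.135, 0.001], [0.135, -0.991, 0.001], [0.001, -0.001, -1.0]]
force: [0.2, 0.4, -0.4]
grip_width: 0.748
finger_force: 0.0
```

Call:
servo_tool([
  [[0,0,0,0,0,0],[0,0,0,0,0,0],[0,0,0,0,0,0],[0,0,0,0,0,0],[0,0,0,0,0,0],[0,0,0,0,0,0],[0,0,0,0,0,0],[0,0,0,0,0,0],[0,0,0,0,0,0],[0,0,0,0,0,0]],
], grip=0)

```text
time: 32.5
position: [657.3, -170.9, 110.5]
orientation: [[0.991, 0.135, 0.002], [0.135, -0.991, 0.001], [0.002, -0.001, -1.0]]
force: [-0.5, 0.2, 6.1]
grip_width: 0.505
finger_force: 60.8
```

Call:
servo_tool([
  [[0,0,-4,0,0,0],[0,0,-9,0,0,0],[0,0,-14,0,0,0],[0,0,-17,0,0,0],[-3,0,-17,0,0,0],[-12,0,-17,0,0,0],[-24,0,-17,0,0,0],[-36,0,-17,0,0,0],[-48,0,-17,0,0,0],[-60,0,-17,0,0,0]],
])

```text
time: 33.5
position: [596.4, -179.0, 126.8]
orientation: [[0.991, 0.135, 0.001], [0.135, -0.991, 0.001], [0.001, -0.001, -1.0]]
force: [-0.4, 1.0, -1.1]
grip_width: 0.504
finger_force: 60.8
```

```bash
python3 - <<'E'
from h import *
where();drop(14,tilt=0,lift=90)
_,s=snap("side","s12.png");p=cv2.imread("pics/s11.png")
m=cv2.matchTemplate(s[265:405,170:315],p[335:385,190:295],cv2.TM_CCOEFF_NORMED);print(cv2.minMaxLoc(m))
E
```

```text
t 33.5 tcp [ 596.4 -179.   126.8] yaw(x axis) 7.76 z [ 0.001  0.001 -1.   ] F [-0.4  1.  -1.1] w 43.1 q [-0.42  0.3   1.47  0.    1.37  1.02]
to [491.5 291.6 151. ] shift [ -40.5 -480.6  -23.7] turn [ -0.    -0.02 -17.85]
(-0.18918967247009277, 0.9979228377342224, (1, 47), (20, 70))
```

Call:
servo_tool([
  [[-5,-25,-8,0,0,-1],[-10,-70,-16,0,0,-2.5],[-15,-118,-24,0,0,-4],[-20,-166,-24,0,0,-5.5],[-25,-214,-24,0,0,-7.1],[-30,-262,-24,0,0,-8.7],[-33,-310,-24,0,0,-10.3],[-36,-358,-24,0,0,-11.9],[-39,-406,-24,0,0,-13.5],[-40,-445,-24,0,0,-15]],
])

```text
time: 34.55
position: [496.7, 258.8, 151.6]
orientation: [[0.12, 0.993, 0.002], [0.993, -0.12, 0.002], [0.002, 0.001, -1.0]]
force: [0.2, 0.4, -0.4]
grip_width: 0.504
finger_force: 60.8
```

```bash
python3 - <<'E'
from h import *
capture("wrist");where();drop(14,tilt=15,lift=60)
E
```

```text
t 34.6 tcp [495.8 262.9 151.5] yaw(x axis) 83.74 z [ 0.001  0.004 -1.   ] F [-4.1  4.9 -1.1] w 43.4 q [0.35 0.16 1.59 0.   1.39 0.46]
to [490.  303.7 121. ] shift [ 39.8 -10.2  30.7] turn [-0.33 -3.03 -2.64]
```

Call:
servo_tool([
  [[8,-2,0,-0.1,-0.5,-0.5],[18,-4,0,-0.1,-1,-1.2],[28,-7,5,-0.2,-1.7,-2],[38,-10,12,-0.3,-2.4,-2.6],[45,-12,20,-0.33,-3,-2.65],[46,-12,28,-0.33,-3,-2.65],[46,-12,30,-0.33,-3,-2.65],[46,-12,30,-0.33,-3,-2.65],[46,-12,30,-0.33,-3,-2.65],[46,-12,30,-0.33,-3,-2.65]],
])

```text
time: 35.6
position: [492.1, 303.3, 122.0]
orientation: [[-0.101, 0.994, 0.027], [0.961, 0.105, -0.256], [-0.258, 0.0, -0.966]]
force: [0.3, -0.1, 0.2]
grip_width: 0.506
finger_force: 60.9
```

```bash
python3 - <<'E'
from h import *
capture("wrist");where();drop(14)
E
```

```text
t 35.65 tcp [492.  303.4 121.9] yaw(x axis) 96.02 z [ 0.027 -0.257 -0.966] F [-0.  -0.  -0.7] w 43.1 q [ 0.55  0.31  1.5  -0.24  1.46  0.49]
to [490.  303.7  61. ] shift [16.3 -2.  58.7] turn [-0.05 -0.01 -0.19]
```

Call:
servo_tool([
  [[2,-1,8,0,0,-0.1],[5,-2,18,0,0,-0.2],[8,-2,28,0,0,-0.2],[10,-2,37,0,0,-0.2],[12,-2,45,0,0,-0.2],[14,-2,51,0,0,-0.2],[15,-2,55,0,0,-0.2],[16,-2,58,0,0,-0.2],[16,-2,59,0,0,-0.2],[16,-2,59,0,0,-0.2]],
])

```text
time: 36.65
position: [489.7, 303.7, 60.3]
orientation: [[-0.12, 0.992, 0.027], [0.959, 0.123, -0.257], [-0.259, -0.005, -0.966]]
force: [-0.1, -0.6, -0.1]
grip_width: 0.502
finger_force: 60.9
```

Call:
servo_tool([
  [[0,0,0,0,0,0],[0,0,0,0,0,0],[0,0,0,0,0,0],[0,0,0,0,0,0],[0,0,-5,0,0,0],[0,0,-20,0,0,0],[0,0,-45,0,0,0],[0,0,-75,0,0,0],[-20,0,-100,0,0.5,0],[-45,0,-110,0,1.5,0]],
], grip=54)

```text
time: 37.65
position: [492.3, 290.9, 181.3]
orientation: [[-0.126, 0.992, 0.014], [0.984, 0.126, -0.127], [-0.127, -0.002, -0.992]]
force: [0.2, -0.1, 0.1]
grip_width: 0.632
finger_force: 0.0
```

```bash
python3 - <<'E'
from h import *
capture("side");where();_,s=snap("side","s13.png")
h=cv2.cvtColor(s,cv2.COLOR_BGR2HSV);m=((h[...,0]>8)&(h[...,0]<28)&(h[...,1]>80)).astype(np.uint8)
for y in range(300,365,4):
    q=np.flatnonzero(m[y,195:290]);print(y,len(q),(q.min()+195,q.max()+195) if len(q) else "")
c=get_calibration("side");a=np.radians(7)
f=lambda x,y,z:(491+x*np.cos(a)-y*np.sin(a),277.5+x*np.sin(a)+y*np.cos(a),z)
print("expect top1",proj(c,[f(24,48,83),f(-20,48,83)]).round())
rel((657.3,-240,200),7.6)
E
```

```text
t 37.7 tcp [493.8 287.  184.2] yaw(x axis) 97.07 z [ 0.017 -0.12  -0.993] F [ 5.3 -4.4  6.8] w 53.9 q [ 0.46  0.2   1.48 -0.12  1.5   0.34]
300 0 
304 0 
308 0 
312 0 
316 0 
320 0 
324 0 
328 0 
332 6 (np.int64(217), np.int64(222))
336 27 (np.int64(216), np.int64(242))
340 34 (np.int64(214), np.int64(247))
344 37 (np.int64(213), np.int64(249))
348 24 (np.int64(222), np.int64(245))
352 0 
356 0 
360 0 
364 0 
expect top1 [[218. 333.]
 [242. 337.]]
shift [-541.1   98.9   51.4] turn [ 1.14  1.14 17.84]
```

Paddle_1 leans beside paddle_0. Next is paddle_2.

Call:
servo_tool([
  [[-30,0,0,0.1,0.1,1],[-75,0,5,0.2,0.3,2.5],[-125,0,10,0.4,0.5,4],[-175,5,15,0.5,0.6,5.5],[-225,10,20,0.6,0.7,7.1],[-275,15,25,0.7,0.8,8.7],[-325,22,32,0.8,0.9,10.3],[-375,30,38,0.9,1,11.9],[-425,40,43,1,1.1,13.4],[-475,52,46,1.1,1.1,14.9]],
], grip=64)

```text
time: 38.75
position: [600.3, -173.9, 194.3]
orientation: [[0.927, 0.376, -0.021], [0.375, -0.927, -0.008], [-0.023, -0.001, -1.0]]
force: [0.3, 1.2, 0.9]
grip_width: 0.748
finger_force: 0.0
```

```bash
python3 - <<'E'
from h import *
capture("side");where();rel((668,-249,200),7.6)
E
```

```text
t 38.8 tcp [ 601.9 -180.3  194.1] yaw(x axis) 21.35 z [-0.021 -0.01  -1.   ] F [-4.2 -6.7 -1.1] w 64.1 q [-0.4   0.29  1.35 -0.02  1.52  0.79]
shift [36.4 88.1 -6.6] turn [0.05 0.26 2.75]
```

Call:
servo_tool([
  [[8,20,-3,0,0.1,0.8],[18,48,-6,0.05,0.2,1.8],[28,76,-6,0.05,0.26,2.9],[38,97,-6,0.05,0.26,2.9],[38,97,-6,0.05,0.26,2.9],[38,97,-6,0.05,0.26,2.9],[38,97,-6,0.05,0.26,2.9],[38,97,-6,0.05,0.26,2.9],[38,97,-6,0.05,0.26,2.9],[38,97,-6,0.05,0.26,2.9]],
])

```text
time: 39.8
position: [672.1, -246.9, 199.1]
orientation: [[0.991, 0.137, -0.0], [0.137, -0.991, 0.002], [0.0, -0.002, -1.0]]
force: [-0.1, -0.8, 0.8]
grip_width: 0.749
finger_force: 0.0
```

```bash
python3 - <<'E'
from h import *
capture("side");where();rel((668,-249,110),7.6)
E
```

```text
t 39.85 tcp [ 672.2 -247.   199.1] yaw(x axis) 7.89 z [-0.     0.002 -1.   ] F [ 0.2  0.3 -0.1] w 63.9 q [-0.46  0.46  1.1   0.    1.58  0.97]
shift [-4.4  1.5 89.1] turn [-0.02 -0.    0.06]
```

Call:
servo_tool([
  [[-4,1.5,0,0,0,0],[-4,1.5,6,0,0,0],[-4,1.5,20,0,0,0],[-4,1.5,36,0,0,0],[-4,1.5,52,0,0,0],[-4,1.5,66,0,0,0],[-4,1.5,77,0,0,0],[-4,1.5,85,0,0,0],[-4,1.5,89,0,0,0],[-4,1.5,89,0,0,0]],
])

```text
time: 40.85
position: [668.4, -249.1, 109.4]
orientation: [[0.991, 0.137, -0.001], [0.137, -0.991, 0.002], [-0.001, -0.002, -1.0]]
force: [0.3, -0.6, 0.3]
grip_width: 0.75
finger_force: 0.0
```

Call:
servo_tool([
  [[0,0,0,0,0,0],[0,0,0,0,0,0],[0,0,0,0,0,0],[0,0,0,0,0,0],[0,0,0,0,0,0],[0,0,0,0,0,0],[0,0,0,0,0,0],[0,0,0,0,0,0],[0,0,0,0,0,0],[0,0,0,0,0,0]],
], grip=0)

```text
time: 41.85
position: [668.8, -249.2, 110.6]
orientation: [[0.991, 0.137, 0.001], [0.137, -0.991, 0.001], [0.001, -0.001, -1.0]]
force: [0.7, 0.5, 5.0]
grip_width: 0.507
finger_force: 60.7
```

Call:
servo_tool([
  [[0,0,-4,0,0,0],[0,0,-9,0,0,0],[0,0,-14,0,0,0],[0,0,-17,0,0,0],[-3,0,-17,0,0,0],[-12,0,-17,0,0,0],[-24,0,-17,0,0,0],[-36,0,-17,0,0,0],[-48,0,-17,0,0,0],[-60,0,-17,0,0,0]],
])

```text
time: 42.85
position: [607.9, -257.5, 126.7]
orientation: [[0.991, 0.137, -0.001], [0.137, -0.991, 0.002], [-0.0, -0.002, -1.0]]
force: [0.7, 0.7, -0.2]
grip_width: 0.498
finger_force: 60.8
```

```bash
python3 - <<'E'
from h import *
where();drop(-10,tilt=0,lift=90)
_,s=snap("side","s14.png");p=cv2.imread("pics/s13.png")
m=cv2.matchTemplate(s[265:405,170:315],p[335:385,190:295],cv2.TM_CCOEFF_NORMED);print(cv2.minMaxLoc(m))
E
```

```text
t 42.85 tcp [ 607.9 -257.5  126.7] yaw(x axis) 7.87 z [-0.001  0.002 -1.   ] F [ 0.7  0.7 -0.2] w 42.6 q [-0.52  0.38  1.37  0.    1.4   0.92]
to [494.4 267.8 151. ] shift [ -40.5 -535.9  -23.2] turn [ -0.02  -0.02 -17.83]
(-0.19849751889705658, 0.9979963302612305, (4, 48), (20, 70))
```

Call:
servo_tool([
  [[-5,-25,-8,0,0,-1],[-10,-70,-16,0,0,-2.5],[-15,-118,-24,0,0,-4],[-20,-166,-24,0,0,-5.5],[-25,-214,-24,0,0,-7.1],[-30,-262,-24,0,0,-8.7],[-33,-310,-24,0,0,-10.3],[-36,-358,-24,0,0,-11.9],[-39,-406,-24,0,0,-13.5],[-40,-445,-24,0,0,-15]],
])

```text
time: 43.9
position: [507.4, 180.1, 152.0]
orientation: [[0.118, 0.993, 0.0], [0.993, -0.118, 0.002], [0.002, -0.0, -1.0]]
force: [1.5, -0.6, 0.1]
grip_width: 0.506
finger_force: 60.8
```

```bash
python3 - <<'E'
from h import *
where();drop(-10,tilt=15,lift=60)
E
```

```text
t 43.9 tcp [507.4 180.1 152. ] yaw(x axis) 83.24 z [ 0.     0.002 -1.   ] F [ 1.5 -0.6  0.1] w 43.2 q [0.2  0.11 1.64 0.   1.39 0.31]
to [492.9 279.9 121. ] shift [ 97.3 -26.1  31.3] turn [-0.36 -3.01 -2.74]
```

Call:
servo_tool([
  [[15,-4,0,-0.1,-0.5,-0.5],[35,-9,0,-0.1,-1,-1.2],[58,-15,2,-0.2,-1.7,-2],[78,-20,8,-0.3,-2.4,-2.6],[93,-24,16,-0.35,-3,-2.75],[99,-26,25,-0.35,-3,-2.75],[99,-26,30,-0.35,-3,-2.75],[99,-26,30,-0.35,-3,-2.75],[99,-26,30,-0.35,-3,-2.75],[99,-26,30,-0.35,-3,-2.75]],
])

```text
time: 44.9
position: [495.4, 278.7, 122.6]
orientation: [[-0.111, 0.993, 0.029], [0.96, 0.115, -0.256], [-0.257, -0.001, -0.966]]
force: [-0.0, -0.0, -0.4]
grip_width: 0.503
finger_force: 60.8
```

```bash
python3 - <<'E'
from h import *
capture("wrist");where();drop(-10)
E
```

```text
t 44.95 tcp [495.4 278.8 122.5] yaw(x axis) 96.63 z [ 0.029 -0.256 -0.966] F [ 0.2 -1.3 -1.4] w 42.6 q [ 0.51  0.28  1.53 -0.24  1.44  0.44]
to [492.9 279.9  61. ] shift [17.2 -2.3 59.2] turn [-0.02 -0.02 -0.07]
```

Call:
servo_tool([
  [[2,-1,8,0,0,0],[5,-2,18,0,0,0],[8,-2,28,0,0,0],[10,-2,37,0,0,0],[12,-2,45,0,0,0],[14,-2,51,0,0,0],[15,-2,55,0,0,0],[17,-2,58,0,0,0],[17,-2,59,0,0,0],[17,-2,59,0,0,0]],
])

```text
time: 45.95
position: [492.8, 280.4, 60.6]
orientation: [[-0.113, 0.993, 0.029], [0.96, 0.117, -0.256], [-0.258, -0.001, -0.966]]
force: [-0.2, -0.0, 0.0]
grip_width: 0.505
finger_force: 60.8
```

Call:
servo_tool([
  [[0,0,0,0,0,0],[0,0,0,0,0,0],[0,0,0,0,0,0],[0,0,0,0,0,0],[0,0,-5,0,0,0],[0,0,-20,0,0,0],[0,0,-45,0,0,0],[0,0,-75,0,0,0],[0,0,-110,0,0.5,0],[-40,0,-150,0,1.5,0]],
], grip=50)

```text
time: 46.95
position: [491.4, 286.9, 211.1]
orientation: [[-0.121, 0.993, 0.013], [0.984, 0.122, -0.127], [-0.127, -0.003, -0.992]]
force: [1.9, -0.1, 0.5]
grip_width: 0.587
finger_force: 0.0
```

Call:
servo_tool([
  [[-40,0,-30,0,0,0],[-80,0,-60,0,0,0],[-110,0,-70,0,0,0],[-120,0,-70,0,0,0],[-120,0,-70,0,0,0],[-120,0,-70,0,0,0],[-120,0,-70,0,0,0],[-120,0,-70,0,0,0],[-120,0,-70,0,0,0],[-120,0,-70,0,0,0]],
])

```text
time: 47.95
position: [505.4, 175.0, 294.8]
orientation: [[-0.116, 0.993, 0.013], [0.985, 0.117, -0.129], [-0.13, -0.002, -0.992]]
force: [0.2, -0.1, 0.1]
grip_width: 0.582
finger_force: 0.0
```

```bash
python3 - <<'E'
from h import *
capture("side");where();c,w=snap("wrist","w15.png");_,s=snap("side","s15.png")
o=np.zeros((600,800,3),np.uint8);o[:600,:390]=cv2.resize(s[200:400,170:300],(390,600),interpolation=cv2.INTER_CUBIC)
o[:308,390:800]=cv2.resize(w,(410,308));o[310:600,390:776]=cv2.resize(s,(386,290));cv2.imwrite("pics/m9.png",o)
E
```

```text
t 48.0 tcp [505.4 174.8 294.9] yaw(x axis) 96.73 z [ 0.013 -0.129 -0.992] F [-0.8  0.4 -0.3] w 50.1 q [ 0.27  0.08  1.4  -0.13  1.69  0.14]
```

View pics/m9.png

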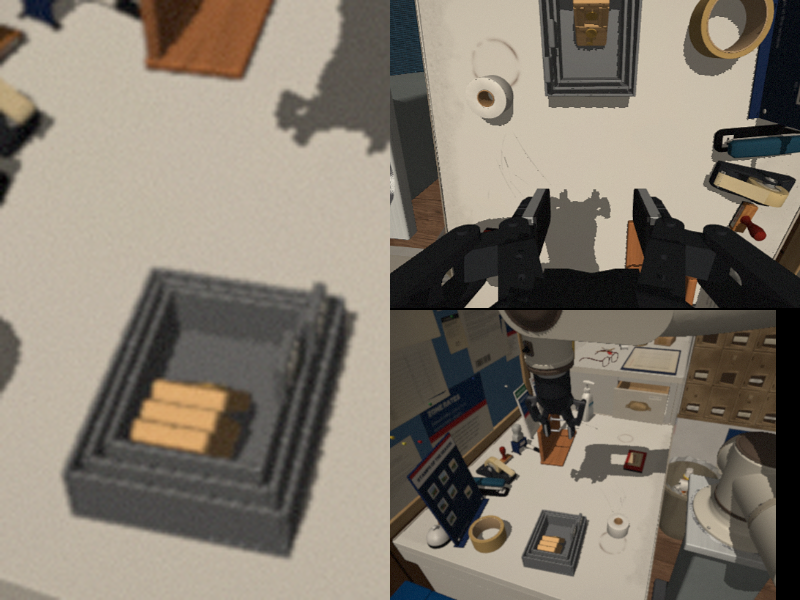

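The side crop shows all three paddles leaning in the innermost tray (tops at (180,395), (183,415), (175,437)). The trays are nested flat, the hooks are empty, the bystanders have not moved, and the arm is clear.

```bash
python3 -c "
from bench import *
print(close_job())"
```

```text
the job is handed in; nothing more can be done
None
```

The job is handed in: tray_b is nested in tray_a, tray_c in tray_b (no tray_d was on the counter), and all three paddles are inside tray_c, with the labels, ink pad tin and tape left where they were; the hand-in returned no verdict.

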